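Stack the puzzle pieces in the sprung rack and shut its gate

TASK

Clear the large plywood puzzle pieces (the 120 mm ones with a tongue; there are four or five) off the stall's table into the piece rack. First open the rack: pinch in the two spring pins on the sides of its telescopic beam and slide the outer tube with the gate board towards the robot until the pins snap out in the next holes; then tuck every piece, lying flat, black side down and lengthways (either end first), under the sprung hold-down arm, one on top of another and pushed fully home to the back stop. Finally pinch the pins in again and slide the gate back shut until they snap out in the first holes, and leave the other things on the table where they are.

Things in the scene. Friction and masses are not known exactly. Their poses are not given: they have to be found in the camera images.
- rack: fixed plywood and aluminium piece rack. Origin: table level, on its tray's centre line, level with the two detent pins; x = the way pieces are pushed in (roughly away from the robot), y left, z up. In rack mm: tray floor 72 wide about y=0, top at z=8, from x=-122 back; the telescopic beam lies along x at y=110, its axis at z=55, between two posts 74 high at x=-165 and 140
- pins (a point): point on the beam's axis midway between the two detent pins: rack x=0, y=110, z=55; does not move along with the tube. The round-ended pins, 14 thick, sit in the fixed inner tube and spring out to +y and -y through 16 mm holes of the outer tube (40 wide, 36 high, wall 2), 8 proud on each side: 56 over both tips. Rack axes
- gate (a joint): slide of the outer tube with the gate board, m: 0 = shut (pins in the first holes), 0.090 = open (second holes); grows towards rack -x; end stops -0.003, 0.095. The tube always covers the pins (x -55 to 125 at 0). Locked while a pin stands out; with both pinched flush it slides (2 N friction) over the rounded pins, which then ride under its wall and snap out at the next hole if uncovered
- gate_board (a point): centre of the inner face (towards the back stop) of the gate board: plywood, 8 thick, z=12 to 73, across the tray's entrance from the tube (rack y=90) to y=-60, carried by the outer tube. At gate 0 this face is at rack x=-41, 124 mm in front of the back stop; at 0.090 it is at x=-131
- pin_l (a joint): how far the left (+y) pin is pressed in, m: 0 = fully out, 0.008 = flush with the tube's outside, at most 0.0105; spring 4 N when out, 8 N when flush
- pin_r (a joint): how far the right (-y) pin is pressed in, as pin_l
- presser: sprung hold-down arm, a swan neck of dark steel rod with a lip; origin on its hinge (axis along rack y) at rack x=173, z=30, behind the back stop; it comes forward between the back-stop blocks over the tray, rises about 0.1 rad per piece in the pile, presses down with 1 to 2 N and always springs back down
- nose (a point): underside of the arm's nose, a white bar 40 wide, which presses on the pile. Empty tray: rack x=51, 2 above the floor. From the nose a 40 wide lip of steel wire turns up at 22 degrees (steeper with a higher pile) towards the robot; its tip is 47 in front of the nose, 17 higher: a flat piece pushed against the lip with 5 to 10 N lifts the arm and slides under it
- seat (a point): point on the tray floor under the middle of a fully inserted piece: rack x=23, y=0, z=8; rack axes. The back stop, two blocks 74 high at y=+-22, has its face at rack x=83; two guide posts 10 thick, 72 high stand at x=68, y=+-39 (68 clear between)
- piece1_c (a point): centre (half-way up) of a puzzle piece: pale plywood on a black backing, 120 long (its x axis) by 56 wide by 12 thick, about 65 g, with a tongue 14 long by 44 wide at its +x end (included in the 120); lies flat, the backing down; z up. May be absent
- piece2_c (a point): centre (half-way up) of a puzzle piece: pale plywood on a black backing, 120 long (its x axis) by 56 wide by 12 thick, about 65 g, with a tongue 14 long by 44 wide at its +x end (included in the 120); lies flat, the backing down; z up. May be absent
- piece3_c (a point): centre (half-way up) of a puzzle piece: pale plywood on a black backing, 120 long (its x axis) by 56 wide by 12 thick, about 65 g, with a tongue 14 long by 44 wide at its +x end (included in the 120); lies flat, the backing down; z up. May be absent
- piece4_c (a point): centre (half-way up) of a puzzle piece: pale plywood on a black backing, 120 long (its x axis) by 56 wide by 12 thick, about 65 g, with a tongue 14 long by 44 wide at its +x end (included in the 120); lies flat, the backing down; z up. May be absent
- piece5_c (a point): centre (half-way up) of a puzzle piece: pale plywood on a black backing, 120 long (its x axis) by 56 wide by 12 thick, about 65 g, with a tongue 14 long by 44 wide at its +x end (included in the 120); lies flat, the backing down; z up. May be absent
- piece6_c (a point): centre (half-way up) of a puzzle piece: pale plywood on a black backing, 120 long (its x axis) by 56 wide by 12 thick, about 65 g, with a tongue 14 long by 44 wide at its +x end (included in the 120); lies flat, the backing down; z up. May be absent
- mug: yellow mug full of pencils; to be left alone; origin under its middle
- glue: white glue bottle with an orange cap; to be left alone; origin under its middle
- tape: roll of tape; to be left alone; origin under its middle
- eraser: white eraser, 40 x 20 x 13; to be left alone; origin under its middle
- tin: small steel tin; to be left alone; origin under its middle
- chip1: small plywood offcut, about 55 mm: not a piece for the rack; to be left alone; origin under its middle
- chip2: small plywood offcut, about 55 mm: not a piece for the rack; to be left alone; origin under its middle

How it is judged:
By the outcome, as a careful person would: the job done as asked, in the order asked, and still so for the second after the job is handed in, with the robot touching nothing.
Of piece1, piece2, piece3, piece4, piece5, piece6 only 4 to 5 are there at a start; the rules pass over those that are not, and their reading is None.
At some moment in a run one of piece1, piece2, piece3, piece4, piece5, piece6 may be knocked a few centimetres aside while the robot is not near it.
Once in a run the grip may slacken for a moment while it holds something.
It also fails if it takes over 210 s, if anything falls off the work surface, if the arm or the gripper's body presses on something with over 40 N, if the wrist force passes 120 N, or if a joint passes its speed limit or range.

ROBOT

A 6-joint arm with a two-finger parallel gripper is mounted at the origin on the work surface. World frame = base frame: x ahead of the robot, y to its left, z up, the work surface at z = 0. Lengths are in m, angles in rad, forces in N, time in s.
With the tool pointing down it reaches from about 0.375 to 0.75 m from the base axis. Payload 9 kg.
Tool frame: the origin (TCP) lies at the very end of the fingers, on their centre line; the grasp point (between the pads) lies 19 mm behind it; z points along the fingers, y is the line along which they close (so a half turn about z gives the same grasp; the last joint's range is limited). The gripper opens to 85 mm and grips with 20 to 120 N. Pads are 22 mm wide; open, the fingers measure 114 mm over their backs; the gripper's body (76 mm by 85 mm) begins 54 mm behind the grasp point. The pads swing forward as they close: fully open they stand 13 mm farther back than shut.
Start: joints at [1.074, 0.104, 0.097, 1.564, 0, 1.353], TCP at [0.165, 0.577, 0.192] pointing down, gripper open.
Joint ranges: [-2.99, 2.99], [-0.84, 1.86], [-1.1, 1.16], [-1.84, 2.11], [-1.51, 1.56], [-3.14, 3.14]. Speed limits (rad/s): [2.22, 2.22, 2.57, 3.14, 3.14, 3.14].

INTERFACE

Orientations are given as a unit quaternion [w, x, y, z].
In Python, from plant import * gives the robot as it stands. The module is installed in compiled form; this text tells all that it offers.
- The arm moves only by the tool jog_arm, never from a script. Its argument "increments" is a list of rows, each a list of 3 entries, a list of its own where there are three numbers: the turn, a rotation vector about the tool's x, y, z in rad, then the shift along the tool's x, y, z in m, then the opening in per cent of the stroke, from 0 (shut) to 100 (fully open). In form: [[[wx, wy, wz], [tx, ty, tz], fingers], ...]. A call has 1 to 12 rows; each row shifts and turns the commanded pose from where the row before left it, along the tool's axes as they then stand; what a row does not reach is not made up. A row lasts 1/10 s, in which the tool goes at most 50 mm and 8.59 degrees, less where a joint would pass 70% of its speed; a pose out of reach is approached as far as the arm can. A call is refused whole if a number of a shift passes 0.05 or a number of a turn 0.15, either way. A call with a gripper value outside its range is refused whole. The fingers move at their own pace and stop on an object; the grip force is fixed at half the most. Time passes only in rows, so rows that do not move let the fingers close. It gives the time, the measured TCP pose, the force, the opening and the grip force at its end, in the units of the state.
- get_state(): the state, without advancing time (a new reading comes with each control period).
- grab_frame(name): name is "scene" or "top" or "wrist"; returns (picture, depth): 420x560x3 uint8, red, green, blue; 420x560 float32, m along the optical axis (not along the pixel's ray), 0 where there is no reading.
- camera_info(name): a dict with "vfov" (degrees; the focal length in pixels is half the picture's height over the tangent of half this angle, whatever the lens; pixels are square), "cx", "cy" (the principal point, pixels), "camera_from_world" (4x4, takes a point from world to camera coordinates); the wrist camera has in their place "hand_eye" (4x4, takes a point from camera to tool coordinates, whose origin is the TCP and whose axes are the flange's). Camera axes: x right, y up, looking along -z (the intrinsics and any distortion apply to the point x, -y, -z); pixel columns grow to the right and rows downward; lengths in m; the calibration is good to about 2 mm. A picture is of the moment at which its call begins: read the wrist's pose just before it. camera_info takes no time and is no camera call.
- close_job(): hands the job in; it is judged then, once.
Trained networks look in the newest picture that a camera, given by its name, has taken for a name from the list of things; names that differ only in an ending like _2 or _b are one class to them, and where a whole thing is asked for, a point or a joint stands for the part that bears it (a point fixed in the world has none). Each returns a list of dicts, best first, with "score" (0 to 1); they miss things now and then, are a little off and sometimes report something else, mostly with a low value. They report only what shows in the picture. A call takes as long as a camera call.
- recognise(camera, thing): "at" ([column, row] in pixels, amid what is visible of it).
The state is a dict: "t": time; "joints": joint angles; "qd": joint speeds; "effort": joint torques, N m; "tool_pos": TCP position; "orientation": TCP orientation; "wrist_force": force on the tool from outside, world axes, zero at the start; "ft_torque": the same for the moment, N m; "grip_width": opening from 0.0 (shut) to 1.0 (fully open); "finger_force": force on a finger pad.
Only numpy, scipy, OpenCV 4.12 (cv2) and the standard library are available. Lean on these libraries where they do the work, as an engineer would, in place of code of your own. Each camera call takes 0.05 s, during which the arm holds its last target. There are 200 camera calls.

## Working session

There is one attempt and no reset: what is moved stays moved. The work goes in short steps, Python scripts to look and compute and a tool call to move; the robot and the scene stay as the last step left them, time stands still between calls to the robot, and variables do not carry over. Pictures are saved under pics/ and viewed, at most 17 in all, crops included, and the job is handed in when it is done.

Besides the shell and the picture viewer there is one more tool, called as name(argument=value, ...) on one line, values as JSON. jog_arm: Moves the arm, as the interface text tells. Its arguments: {"type":"object","properties":{"increments":{"type":"array","items":{"type":"array"}}},"required":["increments"]}

```bash
mkdir -p pics
cat > h.py <<'E'
from plant import *
import numpy as np, cv2
from scipy.spatial.transform import Rotation as R
def T_cw(name,st=None):
    c=camera_info(name)
    if 'camera_from_world' in c: return np.linalg.inv(np.array(c['camera_from_world']))
    st=st or get_state(); T=np.eye(4); q=st['orientation']
    T[:3,:3]=R.from_quat([q[1],q[2],q[3],q[0]]).as_matrix(); T[:3,3]=st['tool_pos']
    return T@np.array(c['hand_eye'])
def cloud(name,depth,T):
    c=camera_info(name); f=210/np.tan(np.radians(c['vfov'])/2)
    v,u=np.mgrid[0:420,0:560]
    P=np.stack([(u-c['cx'])/f*depth,-(v-c['cy'])/f*depth,-depth],-1)
    return P@T[:3,:3].T+T[:3,3]
def pix(name,p,T):
    c=camera_info(name); f=210/np.tan(np.radians(c['vfov'])/2)
    q=np.linalg.inv(T)@np.append(p,1); return c['cx']+f*q[0]/-q[2], c['cy']-f*q[1]/-q[2]
def shot(name,fn=None):
    st=get_state(); T=T_cw(name,st); im,d=grab_frame(name)
    if fn: cv2.imwrite('pics/'+fn,im[:,:,::-1])
    return im,d,T,cloud(name,d,T)
E
python3 - <<'E'
from h import *
for n in('top','scene','wrist'): print(n,{k:(np.round(v,3).tolist() if not isinstance(v,str) else v) for k,v in camera_info(n).items()})
a,d,T,P=shot('top'); b,d2,T2,P2=shot('scene')
np.savez('top.npz',a=a,P=P); np.savez('scene.npz',a=b,P=P2)
cv2.imwrite('pics/a.png',a[:,:,::-1]);cv2.imwrite('pics/b.png',b[:,:,::-1])
for n in ['piece1_c','rack','gate_board','pin_l','nose','presser','mug','glue','tape','tin','eraser','chip1']:
    for cam,PP in(('top',P),('scene',P2)):
        for r in recognise(cam,n)[:6]:
            u,v=[int(round(x)) for x in r['at']]; print(n,cam,round(r['score'],2),u,v,np.round(PP[min(v,419),min(u,559)],3))
s=get_state();print(s)
E
```

```text
top {'vfov': 45.209, 'cx': 280.126, 'cy': 210.285, 'camera_from_world': [[-0.012, -1.0, 0.002, -0.033], [0.987, -0.011, 0.162, -0.528], [-0.162, 0.003, 0.987, -1.314], [0.0, 0.0, 0.0, 1.0]]}
scene {'vfov': 42.37, 'cx': 277.943, 'cy': 206.363, 'camera_from_world': [[-0.726, 0.687, -0.019, 0.414], [-0.534, -0.547, 0.644, 0.197], [0.432, 0.478, 0.765, -1.689], [0.0, 0.0, 0.0, 1.0]]}
wrist {'vfov': 65.549, 'cx': 278.904, 'cy': 208.882, 'hand_eye': [[0.001, 0.96, 0.28, 0.072], [1.0, -0.001, -0.001, 0.001], [-0.0, 0.28, -0.96, -0.182], [0.0, 0.0, 0.0, 1.0]]}
piece1_c top 0.87 388 246 [ 0.431 -0.332  0.01 ]
piece1_c scene 0.65 233 159 [ 0.448 -0.327  0.011]
piece1_c scene 0.23 364 347 [0.646 0.359 0.052]
rack top 0.66 231 196 [0.577 0.097 0.001]
rack scene 0.79 296 269 [0.588 0.087 0.007]
gate_board top 0.68 208 191 [0.577 0.151 0.071]
gate_board scene 0.64 312 274 [0.6   0.153 0.07 ]
pin_l top 0.59 125 231 [0.481 0.386 0.008]
pin_l top 0.57 246 160 [0.662 0.051 0.067]
pin_l top 0.45 208 193 [0.572 0.152 0.068]
nose top 0.74 244 180 [0.618 0.059 0.019]
nose top 0.64 137 174 [0.631 0.348 0.0
[... 1014 characters left out ...]
2  0.372 0.021]
{'t': 1.3, 'joints': array([1.07430109e+00, 1.04100257e-01, 9.72943561e-02, 1.56387764e+00,
       1.39345054e-05, 1.35309654e+00]), 'qd': array([-0.00066058,  0.00122703,  0.00058598, -0.00013845, -0.00028221,
       -0.00075067]), 'effort': array([ 4.71674575e-04, -5.56757820e+01,  5.03764343e+01,  1.03544182e-03,
       -4.14011856e-04, -3.43922011e-06]), 'tool_pos': array([0.16512586, 0.57687566, 0.19162743]), 'orientation': array([1.31852170e-05, 1.38946708e-01, 9.90299858e-01, 5.52720222e-05]), 'wrist_force': array([ 0.37758655, -0.51421541, -0.13974571]), 'ft_torque': array([-0.01506122,  0.01130116,  0.0427952 ]), 'finger_force': 0.0, 'grip_width': 1.0031056714033153}
```

View pics/a.png

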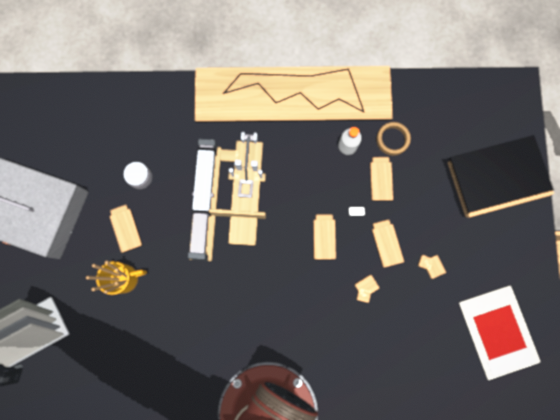

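View pics/b.png

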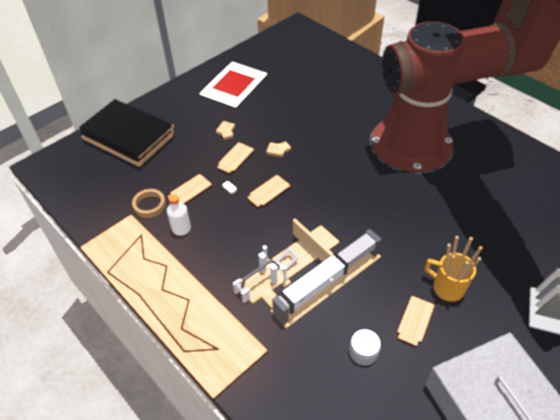

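The top and scene pictures show four large pieces, at top-view pixels (125,229), (325,237), (388,244) and (382,178). The chips are at (367,288) and (432,266). The rack's beam runs along column ~203, rows 145–258, with the gate board at row ~213.

Run:
```python
from h import *
z=np.load('top.npz');a=z['a'];P=z['P']
hsv=cv2.cvtColor(a,cv2.COLOR_RGB2HSV)
m=((hsv[...,0]>8)&(hsv[...,0]<28)&(hsv[...,1]>50)&(hsv[...,2]>130)&(P[...,2]<.03)).astype(np.uint8)
n,l,s,c=cv2.connectedComponentsWithStats(m)
for i in range(1,n):
    if 150<s[i,4]<1500:
        q=P[l==i]; r=cv2.minAreaRect((q[:,:2]*1000).astype(np.float32))
        print(np.round(c[i]),s[i,4],np.round(r[0],1),np.round(r[1],1),round(r[2],1),'z',np.median(q[:,2]).round(4))
# rack high things
sel=(P[...,2]>.045)&(P[...,2]<.095); sel[:, :180]=0; sel[:,275:]=0; sel[:130]=0; sel[270:]=0
q=P[sel]; print(len(q),q.min(0).round(3),q.max(0).round(3))
print('maxz presser',P[130:200,225:270,2].max())
big=cv2.resize(a[120:275,170:290],None,fx=3.8,fy=3.8,interpolation=cv2.INTER_CUBIC)
H=np.clip(P[120:275,170:290,2]*2500,0,255).astype(np.uint8)
Hc=cv2.applyColorMap(cv2.resize(H,None,fx=3.8,fy=3.8,interpolation=cv2.INTER_NEAREST)[:,:340],cv2.COLORMAP_JET)
cv2.imwrite('pics/c.png',np.hstack([big[:,:,::-1],Hc]))
# tube fit: points z .068-.08 , y>.1
t=sel&(P[...,2]>.066)&(P[...,2]<.082)&(np.arange(560)<219)[None]
q=P[t]; 
r=cv2.minAreaRect((q[:,:2]*1000).astype(np.float32)); print('beam',r)
for x in np.arange(.48,.78,.02):
    k=q[abs(q[:,0]-x)<.005]
    if len(k): print(round(x,2),k[:,1].min().round(3),k[:,1].max().round(3),np.median(k[:,2]).round(3))
```

```text
[394. 138.] 406 [ 738.4 -362.2] [ 93.2 101.7] 46.5 z 0.0213
[381. 179.] 945 [ 622.1 -325. ] [ 63.3 126.8] 89.6 z 0.0113
[125. 228.] 986 [491.  390.1] [128.5  64.7] 19.4 z 0.0107
[210. 237.] 307 [459.6 153.2] [ 21.5 126.1] 84.0 z 0.0072
[324. 237.] 1005 [ 461.  -160.1] [ 62.2 126.1] 89.6 z 0.0109
[242. 230.] 802 [478.3  65.5] [78.5 76. ] 85.9 z 0.007
[387. 243.] 1003 [ 441.6 -332.4] [126.5  63.9] 14.1 z 0.0111
[432. 266.] 427 [ 377.6 -448.6] [69.6 62.4] 23.8 z 0.0107
[366. 288.] 410 [ 314.5 -269.4] [59.7 70.7] 31.4 z 0.0108
2448 [0.398 0.001 0.045] [0.744 0.201 0.083]
maxz presser 1.38225931976915
beam ((557.9969482421875, 155.66275024414062), (68.8521728515625, 320.6837463378906), 85.38504028320312)
0.48 0.156 0.19 0.069
0.5 0.155 0.188 0.07
0.52 0.124 0.193 0.074
0.54 0.148 0.188 0.073
0.56 0.148 0.188 0.073
0.58 0.147 0.186 0.073
0.6 0.144 0.184 0.073
0.62 0.144 0.183 0.071
0.64 0.141 0.182 0.072
0.66 0.141 0.179 0.072
0.68 0.138 0.179 0.073
0.7 0.134 0.178 0.071
0.72 0.136 0.177 0.074
```

View pics/c.png

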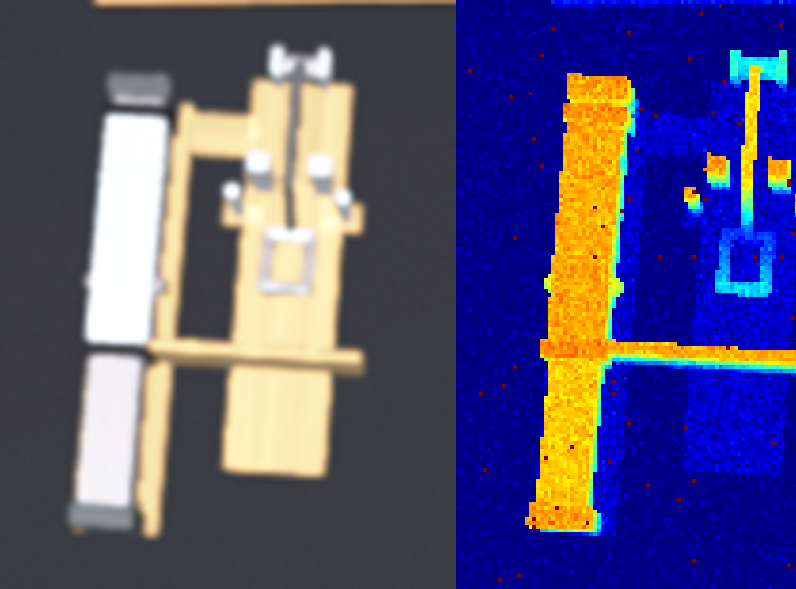

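```bash
cat >> h.py <<'E'
def go(x,y,z,yaw=None):
    "delta in tool axes now, and wz, to TCP target (world) with tool x at yaw"
    s=get_state(); q=s['orientation']; r=R.from_quat([q[1],q[2],q[3],q[0]])
    y0=np.arctan2(*r.as_matrix()[[1,0],[0,0]]); d=np.array([x,y,z])-s['tool_pos']
    w=0 if yaw is None else -((yaw-y0+np.pi/2)%np.pi-np.pi/2)
    print('shift now-axes',r.inv().apply(d).round(4),'wz',round(w,4),'tilt',np.degrees(np.arccos(-r.as_matrix()[2,2])).round(2),'pos',s['tool_pos'].round(4),'yaw',y0.round(4),'t',s['t'],'F',s['wrist_force'].round(1),'g',round(s['grip_width'],3),round(s['finger_force'],1),'j6',s['joints'][5].round(2))
E
python3 - <<'E'
from h import *
P=np.load('top.npz')['P']; P2=np.load('scene.npz')['P']
for Q in (P,P2):
  k=(abs(Q[...,0]-.33)<.08)&(abs(Q[...,1]-.37)<.08)&(Q[...,2]<.4); print(np.percentile(Q[k][:,2],[95,99,100]).round(3))
go(.575,.165,.20,3.076)
E
```

```text
[0.119 0.165 0.172]
[0.144 0.166 0.173]
shift now-axes [-0.5074 -0.2832 -0.0084] wz -0.2132 tilt 0.01 pos [0.1651 0.5769 0.1916] yaw 2.8628 t 1.3 F [ 0.4 -0.5 -0.1] g 1.003 0.0 j6 1.35
```

jog_arm(increments=[[[0,0,0],[0,0,-0.04],100],[[0,0,0],[0,0,-0.04],100],[[0,0,0],[0,0,-0.04],100],[[0,0,0],[-0.0317,-0.0177,0],100],[[0,0,0],[-0.0317,-0.0177,0],100],[[0,0,0],[-0.0317,-0.0177,0],100],[[0,0,0],[-0.0317,-0.0177,0],100],[[0,0,0],[-0.0317,-0.0177,0],100],[[0,0,0],[-0.0317,-0.0177,0],100],[[0,0,0],[-0.0317,-0.0177,0],100],[[0,0,0],[-0.0317,-0.0177,0],100],[[0,0,0],[-0.0317,-0.0177,0],100]])

```text
t: 2.5
tool_pos: [0.3964, 0.344, 0.3118]
orientation: [0.0, 0.139, 0.99, 0.0]
wrist_force: [-1.1, 0.8, 0.7]
grip_width: 1.0
finger_force: 0.0
```

jog_arm(increments=[[[0,0,0],[-0.0317,-0.0177,0],100],[[0,0,0],[-0.0317,-0.0177,0],100],[[0,0,0],[-0.0317,-0.0177,0],100],[[0,0,0],[-0.0317,-0.0177,0],100],[[0,0,0],[-0.0317,-0.0177,0],100],[[0,0,0],[-0.0317,-0.0177,0],100],[[0,0,0],[-0.0317,-0.0177,0],100],[[0,0,-0.107],[0,0,0.04],100],[[0,0,-0.107],[0,0,0.04],100],[[0,0,0],[0,0,0.03],100],[[0,0,0],[0,0,0],100]])

```text
t: 3.6
tool_pos: [0.5723, 0.1648, 0.1968]
orientation: [-0.004, 0.033, 0.999, -0.0]
wrist_force: [0.2, 1.1, -0.3]
grip_width: 0.999
finger_force: 0.0
```

Run:
```python
from h import *
a,d,T,P=shot('wrist','d.png'); np.savez('w1.npz',a=a,P=P,T=T)
go(.575,.165,.20,3.076)
for n in ['pin_l','pin_r','gate_board','rack','nose']:
    for r in recognise('wrist',n)[:4]:
        u,v=[int(round(x)) for x in r['at']]; print(n,round(r['score'],2),u,v,P[min(v,419),min(u,559)].round(4))
```

```text
shift now-axes [-0.0015  0.0002  0.0001] wz 0.0003 tilt 0.21 pos [0.5735 0.1649 0.2001] yaw 3.0763 t 3.65 F [-0.3 -0.2  0.8] g 1.004 0.0 j6 0.13
pin_l 0.48 259 168 [0.5573 0.1442 0.0072]
pin_l 0.38 260 189 [0.5703 0.1473 0.061 ]
pin_r 0.48 259 168 [0.5573 0.1442 0.0072]
pin_r 0.38 260 189 [0.5703 0.1473 0.061 ]
gate_board 0.82 276 193 [0.5726 0.1633 0.0732]
gate_board 0.32 258 186 [0.5672 0.1456 0.0609]
rack 0.68 255 169 [ 0.5594  0.1388 -0.0014]
nose 0.94 182 220 [0.6106 0.0505 0.0176]
```

View pics/d.png

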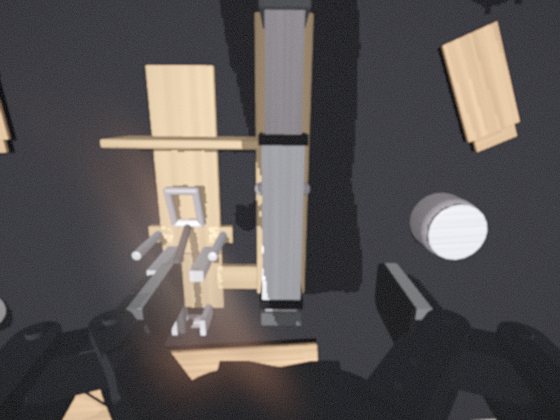

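The wrist view has the robot side at the top. The pins show at (260,189) and (307,189), the gate board at row 142 and the presser nose at (185,222). Next I fit the rack pose.

Run:
```python
from h import *
z=np.load('w1.npz');P=z['P'];T=z['T']
u=np.arange(560)[None]*np.ones((420,1));v=np.arange(420)[:,None]*np.ones((1,560))
t=(abs(P[...,2]-.073)<.006)&(u>240)&(u<325)&(v>60)&(v<290)
q=P[t]; mids=[]
for x in np.arange(.47,.73,.01):
    k=q[abs(q[:,0]-x)<.005]
    if len(k)>20: lo,hi=np.percentile(k[:,1],[1,99]); mids.append((x,(lo+hi)/2,hi-lo))
m=np.array(mids); g=m[abs(m[:,2]-np.median(m[:,2]))<.004]; p=np.polyfit(g[:,0],g[:,1],1); print('w',np.median(m[:,2]),'slope',np.arctan(p[0]),p)
print('z tube',np.median(q[:,2]))
th=np.arctan(p[0]); ex=np.array([np.cos(th),np.sin(th)]);ey=np.array([-ex[1],ex[0]])
ax0=np.array([.57,np.polyval(p,.57)])
rel=(P[...,:2]-ax0)@np.stack([ex,ey],1)
for sg in(1,-1):
    k=(P[...,2]>.045)&(P[...,2]<.068)&(sg*rel[...,1]>.0215)&(sg*rel[...,1]<.032)&(abs(rel[...,0])<.025)
    print('pin',sg,k.sum(),rel[k].mean(0),np.percentile(rel[k][:,0],[5,95]),rel[k][:,1].min(),rel[k][:,1].max())
k=(P[...,2]>.06)&(P[...,2]<.08)&(rel[...,1]<-.05)&(rel[...,1]>-.14)&(abs(rel[...,0]+.045)<.03)
print('board top x',np.percentile(rel[k][:,0],[3,50,97]),P[k][:,2].max())
k=(P[...,2]>.003)&(P[...,2]<.012)&(rel[...,1]<-.06)&(rel[...,1]>-.16)&(rel[...,0]<-.06)&(rel[...,0]>-.13)
print('tray y',np.percentile(rel[k][:,1],[2,98]),'x',rel[k][:,0].min())
print('ax0',ax0)
```

```text
w 0.038956643795724624 slope -0.06871637627591942 [-0.06882474  0.20819083]
z tube 0.07260649782770334
pin 1 61 [0.00133444 0.02423831] [-0.00375819  0.00657086] 0.021524076978124657 0.027773921996207623
pin -1 65 [ 0.00104617 -0.02383692] [-0.00374737  0.00633919] -0.02682305127609868 -0.021510852788106532
board top x [-0.04741416 -0.04393141 -0.03998635] 0.07486831502345587
tray y [-0.14335677 -0.07421292] x -0.12000562506644641
ax0 [0.57       0.16896073]
```

jog_arm(increments=[[[0,0,0.0035],[0.0025,0.004,0.028],100],[[0,0,0],[0,0,0.028],100],[[0,0,0],[0,0,0.028],100],[[0,0,0],[0,0,0.028],100],[[0,0,0],[0,0,0.028],100],[[0,0,0],[0,0,0.028],100],[[0,0,0],[0,0,0],100],[[0,0,0],[0,0,0],100]])

```text
t: 4.7
tool_pos: [0.5731, 0.1693, 0.035]
orientation: [0.0, 0.034, 0.999, 0.0]
wrist_force: [-0.0, 0.2, 0.2]
grip_width: 0.997
finger_force: 0.0
```

jog_arm(increments=[[[0,0,0],[0,0,0],60],[[0,0,0],[0,0,0],20],[[0,0,0],[0,0,0],0],[[0,0,0],[0,0,0],0],[[0,0,0],[0,0,0],0],[[0,0,0],[0,0,0],0],[[0,0,0],[0,0,0],0],[[0,0,0],[0,0,0],0]])

```text
t: 5.5
tool_pos: [0.5725, 0.1692, 0.0336]
orientation: [-0.0, 0.034, 0.999, 0.0]
wrist_force: [-0.4, 0.1, 0.5]
grip_width: -0.001
finger_force: 0.0
```

Run:
```python
from h import *
go(.5712,.1689,.032,3.0729)
```

```text
shift now-axes [ 0.0013 -0.0004  0.0016] wz 0.0004 tilt 0.01 pos [0.5725 0.1692 0.0336] yaw 3.0733 t 5.5 F [-0.4  0.1  0.5] g -0.001 0.0 j6 0.14
```

Run:
```python
from h import *
a,d,T,P=shot('wrist','e.png'); b,d2,T2,P2=shot('scene')
c=cv2.resize(b[200:340,200:400],None,fx=2.8,fy=2.8)[:,:,::-1]
cv2.imwrite('pics/e.png',np.vstack([cv2.resize(a[:,:,::-1],(373,280)), cv2.resize(c,(373,280))]))
print(get_state()['grip_width'],get_state()['finger_force'])
```

```text
-0.0031590092817812467 0.0
```

View pics/e.png

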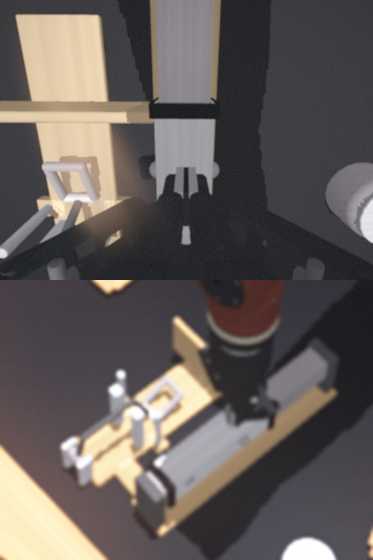

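Run:
```python
from h import *
a,d,T,P=shot('wrist')
for (u,v) in [(280,60),(280,230),(260,265),(300,265),(262,290),(300,290),(279,250),(279,300),(280,330),(150,165)]: print(u,v,d[v,u].round(3),P[v,u].round(3),a[v,u])
s=get_state(); print(s['joints'].round(3),s['tool_pos'])
print('TCP pix',pix('wrist',s['tool_pos'],T))
cv2.imwrite('pics/f.png',cv2.resize(a[180:400,180:380],None,fx=2.7,fy=2.7)[:,:,::-1])
```

```text
280 60 0.0 [0.501 0.175 0.216] [141 136 141]
280 230 0.152 [0.553 0.172 0.073] [162 161 166]
260 265 0.144 [0.564 0.163 0.085] [37 37 44]
300 265 0.143 [0.565 0.18  0.085] [39 39 42]
262 290 0.114 [0.559 0.166 0.115] [42 44 51]
300 290 0.11 [0.558 0.179 0.118] [41 35 44]
279 250 0.15 [0.561 0.171 0.077] [127 126 130]
279 300 0.12 [0.566 0.171 0.11 ] [51 48 54]
280 330 0.123 [0.579 0.17  0.11 ] [39 42 39]
150 165 0.148 [0.519 0.116 0.069] [161 138 114]
[ 0.068  0.127 -0.166  1.278  0.     0.137] [0.57256731 0.16916962 0.03359488]
TCP pix (np.float64(276.6029574271566), np.float64(239.20997414469622))
```

View pics/f.png

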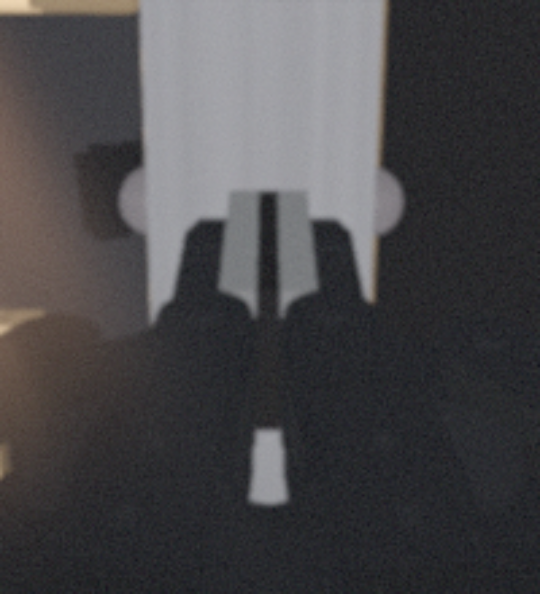

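The fingers read fully shut, yet they seem to end at the tube's top and the pins still stand out. I'll open them and check where the tips really are.

jog_arm(increments=[[[0,0,0],[0,0,0],100],[[0,0,0],[0,0,0],100],[[0,0,0],[0,0,0],100],[[0,0,0],[0,0,0],100],[[0,0,0],[0,0,0],100],[[0,0,0],[0,0,0],100]])

```text
t: 6.25
tool_pos: [0.5726, 0.1692, 0.0336]
orientation: [0.0, 0.034, 0.999, 0.0]
wrist_force: [-0.6, -0.4, 0.1]
grip_width: 0.99
finger_force: 0.0
```

Run:
```python
from h import *
a,d,T,P=shot('wrist'); b,d2,T2,P2=shot('scene')
go(.5712,.1689,.032,3.0729)
c=cv2.resize(b[215:325,230:380],(500,367))
cv2.imwrite('pics/g.png',np.hstack([cv2.resize(a[120:420,80:480],(290,218)) if 0 else cv2.resize(a[100:420,130:430],(300,320))[:, :, ::-1], cv2.resize(c,(480,320))[:,:,::-1]]))
```

```text
shift now-axes [ 0.0014 -0.0004  0.0016] wz 0.0004 tilt 0.01 pos [0.5726 0.1692 0.0336] yaw 3.0733 t 6.35 F [ 0.3 -0.5  0. ] g 1.0 0.0 j6 0.14
```

View pics/g.png

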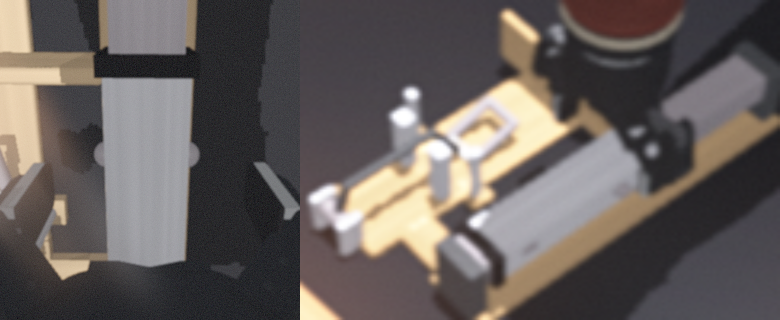

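Run:
```python
from h import *
a,d,T,P=shot('wrist')
Ti=np.linalg.inv(T_cw('wrist')); he=np.array(camera_info('wrist')['hand_eye'])
Q=cloud('wrist',d,he)   # tool frame
k=(d>0.02)&(abs(Q[...,1])>.03)&(abs(Q[...,1])<.065)&(abs(Q[...,0])<.02)
for s in(1,-1):
    kk=k&(s*Q[...,1]>0)
    h,e=np.histogram(Q[kk][:,2],bins=np.arange(-.12,.04,.01)); print(s,list(zip(e.round(2),h)))
    top=kk&(Q[...,2]<-.01); q=Q[top]; i=np.argsort(q[:,2])[-5:]; print(q[i].round(3))
```

```text
1 [(np.float64(-0.12), np.int64(2523)), (np.float64(-0.11), np.int64(4594)), (np.float64(-0.1), np.int64(999)), (np.float64(-0.09), np.int64(876)), (np.float64(-0.08), np.int64(929)), (np.float64(-0.07), np.int64(730)), (np.float64(-0.06), np.int64(292)), (np.float64(-0.05), np.int64(0)), (np.float64(-0.04), np.int64(0)), (np.float64(-0.03), np.int64(0)), (np.float64(-0.02), np.int64(0)), (np.float64(-0.01), np.int64(0)), (np.float64(-0.0), np.int64(0)), (np.float64(0.01), np.int64(0)), (np.float64(0.02), np.int64(0))]
[[-0.     0.044 -0.053]
 [-0.008  0.044 -0.053]
 [ 0.008  0.044 -0.053]
 [-0.006  0.044 -0.052]
 [-0.     0.044 -0.052]]
-1 [(np.float64(-0.12), np.int64(2760)), (np.float64(-0.11), np.int64(5193)), (np.float64(-0.1), np.int64(1049)), (np.float64(-0.09), np.int64(906)), (np.float64(-0.08), np.int64(904)), (np.float64(-0.07), np.int64(731)), (np.float64(-0.06), np.int64(292)), (np.float64(-0.05), np.int64(0)), (np.float64(-0.04), np.int64(0)), (np.float64(-0.03), np.int64(0)), (np.float64(-0.02), np.int64(0)), (np.float64(-0.01), np.int64(0)), (np.float64(-0.0), np.int64(0)), (np.float64(0.01), np.int64(0)), (np.float64(0.02), np.int64(10))]
[[-0.002 -0.042 -0.053]
 [ 0.004 -0.042 -0.053]
 [-0.001 -0.042 -0.052]
 [ 0.005 -0.042 -0.052]
 [-0.006 -0.042 -0.052]]
```

Measured against the camera, the true fingertips lie about 39 mm (shut) to 52 mm (open) behind the reported TCP. The close therefore happened just above the tube and touched nothing. I'll allow for that offset from here on.

jog_arm(increments=[[[0,0,0],[0.0013,0,0.012],100],[[0,0,0],[0,0,0.012],100],[[0,0,0],[0,0,0.012],100],[[0,0,0],[0,0,0.008],100],[[0,0,0],[0,0,0],100],[[0,0,0],[0,0,0],100]])

```text
t: 7.0
tool_pos: [0.5711, 0.1693, -0.0106]
orientation: [-0.0, 0.034, 0.999, 0.0]
wrist_force: [0.0, -0.3, 0.7]
grip_width: 1.001
finger_force: 0.0
```

jog_arm(increments=[[[0,0,0],[0,0,0],60],[[0,0,0],[0,0,0],20],[[0,0,0],[0,0,0],0],[[0,0,0],[0,0,0],0],[[0,0,0],[0,0,0],0],[[0,0,0],[0,0,0],0],[[0,0,0],[0,0,0],0],[[0,0,0],[0,0,0],0]])

```text
t: 7.8
tool_pos: [0.5723, 0.1677, -0.0088]
orientation: [0.001, 0.035, 0.999, -0.001]
wrist_force: [-3.6, -7.8, 10.3]
grip_width: 0.457
finger_force: 61.1
```

Run:
```python
from h import *
go(.5712,.1689,-.01,3.0729)
```

```text
shift now-axes [0.0012 0.0011 0.0012] wz -0.0011 tilt 0.18 pos [ 0.5723  0.1677 -0.0088] yaw 3.0718 t 7.8 F [-3.6 -7.8 10.3] g 0.457 61.1 j6 0.14
```

jog_arm(increments=[[[0,0,0],[0.01,0,0],0],[[0,0,0],[0.01,0,0],0],[[0,0,0],[0.01,0,0],0],[[0,0,0],[0.01,0,0],0],[[0,0,0],[0.01,0,0],0],[[0,0,0],[0.01,0,0],0],[[0,0,0],[0.01,0,0],0],[[0,0,0],[0.01,0,0],0],[[0,0,0],[0.01,0,0],0],[[0,0,0],[0,0,0],0],[[0,0,0],[0,0,0],0]])

```text
t: 8.9
tool_pos: [0.4826, 0.1745, -0.0088]
orientation: [0.001, 0.035, 0.999, -0.001]
wrist_force: [-2.9, -4.8, 8.0]
grip_width: 0.458
finger_force: 64.9
```

Run:
```python
from h import *
go(.4814,.1751,-.01,3.0729)
a,d,T,P=shot('top')
cv2.imwrite('pics/i.png',cv2.resize(a[130:275,170:290],None,fx=3,fy=3)[:,:,::-1])
```

```text
shift now-axes [0.0013 0.0005 0.0012] wz -0.0008 tilt 0.18 pos [ 0.4826  0.1745 -0.0088] yaw 3.0721 t 8.9 F [-2.9 -4.8  8. ] g 0.458 64.9 j6 0.16
```

View pics/i.png

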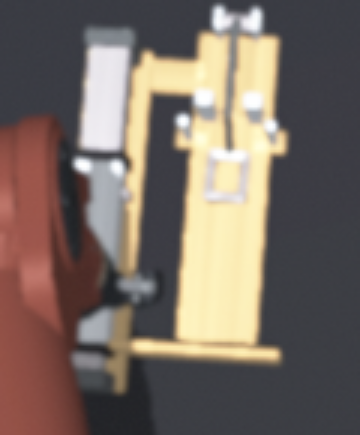

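The top view shows the gate at the open end of the tray, and a pin appears out at crop (127,190). I'll release, rise and check with the wrist camera.

jog_arm(increments=[[[0,0,0],[0,0,0],100],[[0,0,0],[0,0,0],100],[[0,0,0],[0,0,0],100],[[0,0,0],[0,0,0],100],[[0,0,0],[0,0,0],100],[[0,0,0],[0,0,-0.03],100],[[0,0,0],[0,0,-0.04],100],[[0,0,0],[0,0,-0.04],100],[[0,0,0],[0,0,-0.04],100],[[0,0,0],[0,0,-0.04],100],[[0,0,0],[-0.01,0,-0.02],100],[[0,0,0],[0,0,0],100]])

```text
t: 10.15
tool_pos: [0.4938, 0.1748, 0.203]
orientation: [0.003, 0.034, 0.999, 0.0]
wrist_force: [0.5, 0.5, 0.1]
grip_width: 1.002
finger_force: 0.0
```

```bash
cat >> h.py <<'E'
TH=-.0687; EX=np.array([np.cos(TH),np.sin(TH)]); EY=np.array([-EX[1],EX[0]])
PIN=np.array([.5712,.1689]); O=PIN-.11*EY
def rack(P): # world -> rack
    r=np.array(P,float).copy(); w=r[...,:2]-O; r[...,0]=w@EX; r[...,1]=w@EY; return r
def wld(x,y): return O+x*EX+y*EY
def gatechk(P):
    Q=rack(P); Q[...,1]-=.11
    for sg in(1,-1):
        k=(P[...,2]>.045)&(P[...,2]<.068)&(sg*Q[...,1]>.0215)&(sg*Q[...,1]<.032)&(abs(Q[...,0])<.025)
        print('pin',sg,k.sum(),Q[k].mean(0).round(4) if k.sum() else '',(sg*Q[k][:,1]).max().round(4) if k.sum() else '')
    k=(P[...,2]>.055)&(P[...,2]<.08)&(Q[...,1]<-.04)&(Q[...,1]>-.16)&(Q[...,0]<0)&(Q[...,0]>-.16)
    if k.sum(): print('board x',np.percentile(Q[k][:,0],[3,50,97]).round(4))
E
python3 - <<'E'
from h import *
a,d,T,P=shot('wrist'); gatechk(P)
Q=rack(P)
k=(P[...,2]>.004)&(P[...,2]<.011)&(Q[...,0]>-.12)&(Q[...,0]<-.02)&(abs(Q[...,1])<.06)
print('tray',np.percentile(Q[k],[2,50,98],axis=0).round(4))
p=wld(-.02,0)
for pc in [(.461,-.1601),(.4416,-.3324),(.6221,-.325),(.491,.3901)]: print(pc,rack([*pc,0])[:2].round(3))
go(.461,-.1601,.18,3.135)
E
```

```text
pin 1 58 [-0.001   0.0241  0.0593] 0.0277
pin -1 54 [-0.001  -0.0241  0.0592] 0.0273
board x [-0.1384 -0.1343 -0.1305]
tray [[-0.1186 -0.0335  0.0061]
 [-0.0727  0.0012  0.0078]
 [-0.0223  0.0356  0.0094]]
(0.461, -0.1601) [-0.087 -0.226]
(0.4416, -0.3324) [-0.095 -0.399]
(0.6221, -0.325) [ 0.085 -0.379]
(0.491, 0.3901) [-0.095  0.325]
shift now-axes [ 0.0085 -0.3362  0.0205] wz -0.0619 tilt 0.13 pos [0.4925 0.1747 0.2007] yaw 3.0731 t 10.2 F [-0.1 -1.1 -0.3] g 1.002 0.0 j6 0.16
```

The gate is open: both pins are out about 8 mm and the board's inner face is at x=-131. Next is the nearest piece.

jog_arm(increments=[[[0,0,-0.062],[0,0,0],100],[[0,0,0],[0.003,-0.0335,0.002],100],[[0,0,0],[0.003,-0.0335,0.002],100],[[0,0,0],[0.003,-0.0335,0.002],100],[[0,0,0],[0.003,-0.0335,0.002],100],[[0,0,0],[0.003,-0.0335,0.002],100],[[0,0,0],[0.003,-0.0335,0.002],100],[[0,0,0],[0.003,-0.0335,0.002],100],[[0,0,0],[0.003,-0.0335,0.002],100],[[0,0,0],[0.003,-0.0335,0.002],100],[[0,0,0],[0.003,-0.0335,0.002],100],[[0,0,0],[0,0,0],100]])

```text
t: 11.4
tool_pos: [0.4579, -0.1626, 0.1772]
orientation: [-0.001, 0.005, 1.0, 0.001]
wrist_force: [0.5, -0.1, -0.2]
grip_width: 0.999
finger_force: 0.0
```

```bash
cat >> h.py <<'E'
def pieces(P,a,lo=.007,hi=.017):
    hsv=cv2.cvtColor(a,cv2.COLOR_RGB2HSV)
    m=((hsv[...,0]>5)&(hsv[...,0]<30)&(hsv[...,1]>40)&(hsv[...,2]>90)&(P[...,2]<hi)&(P[...,2]>lo)).astype(np.uint8)
    m=cv2.morphologyEx(m,cv2.MORPH_CLOSE,np.ones((3,3),np.uint8))
    n,l,s,c=cv2.connectedComponentsWithStats(m); out=[]
    for i in range(1,n):
        if s[i,4]<400: continue
        q=P[(l==i)&(P[...,2]<hi)&(P[...,2]>lo)]; r=cv2.minAreaRect((q[:,:2]*1000).astype(np.float32))
        (w,h),an=r[1],r[2]
        yaw=np.radians(an if w>h else an+90)%np.pi
        if not(95<max(w,h)<145 and 45<min(w,h)<75): continue
        print('piece pix',c[i].round(),s[i,4],'at',np.round(r[0],1),'dim',np.round(r[1],1),'yaw',yaw.round(4),'z',np.median(q[:,2]).round(4)); out.append((r[0],yaw))
    return out
E
python3 - <<'E'
from h import *
a,d,T,P=shot('wrist','k.png'); o=pieces(P,a)
b,d2,T2,P2=shot('top'); print('top'); pieces(P2,b,.005,.02)
(x,y),w=min(o,key=lambda r:np.hypot(r[0][0]-461,r[0][1]+160)); go(x/1000,y/1000,-.03,w)
E
```

```text
piece pix [121. 164.] 5947 at [ 440.  -328.7] dim [120.1  57.5] yaw 0.2471 z 0.0118
piece pix [282. 180.] 5498 at [ 459.7 -158.1] dim [ 56.1 120.1] yaw 3.1349 z 0.0119
top
piece pix [125. 229.] 905 at [488.1 387.9] dim [121.6  60.8] yaw 0.3466 z 0.011
piece pix [389. 247.] 738 at [ 434.2 -331.6] dim [109.   59.2] yaw 0.2185 z 0.0113
shift now-axes [-0.0017  0.0015  0.208 ] wz -0.0012 tilt 0.15 pos [ 0.4584 -0.1599  0.178 ] yaw 3.1337 t 11.5 F [ 0.5 -0.2 -0. ] g 0.993 0.0 j6 -0.6
```

View pics/k.png

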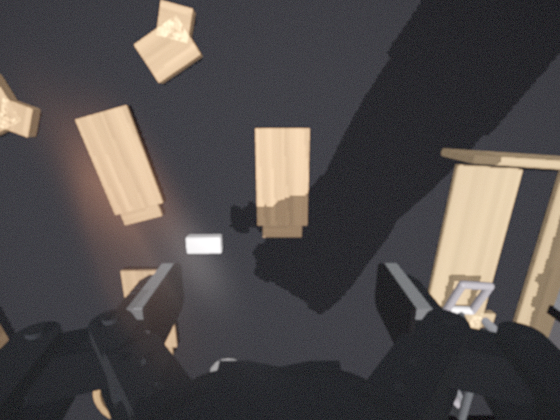

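The wrist view shows the target piece at (282,180), tongue away from the robot. A second piece is at (121,164), the eraser at (204,243) and a third piece under the left finger. I'll grasp it 20 mm behind centre.

jog_arm(increments=[[[0,0,-0.001],[0.0183,0.0015,0.03],100],[[0,0,0],[0,0,0.04],100],[[0,0,0],[0,0,0.04],100],[[0,0,0],[0,0,0.04],100],[[0,0,0],[0,0,0.03],100],[[0,0,0],[0,0,0.02],100],[[0,0,0],[0,0,0.01],100],[[0,0,0],[0,0,0.01],100],[[0,0,0],[0,0,0],100]])

```text
t: 12.4
tool_pos: [0.4407, -0.1577, -0.0411]
orientation: [-0.0, 0.002, 1.0, 0.0]
wrist_force: [-0.4, 0.0, -0.5]
grip_width: 1.0
finger_force: 0.0
```

jog_arm(increments=[[[0,0,0],[0,0,0],70],[[0,0,0],[0,0,0],50],[[0,0,0],[0,0,0],50],[[0,0,0],[0,0,0],40],[[0,0,0],[0,0,0],0],[[0,0,0],[0,0,0],0],[[0,0,0],[0,0,0],0]])

```text
t: 13.1
tool_pos: [0.4421, -0.1592, -0.0389]
orientation: [0.001, 0.003, 1.0, -0.001]
wrist_force: [-1.4, 1.0, 6.4]
grip_width: 0.636
finger_force: 63.6
```

Run:
```python
from h import *
go(.4397,-.1581,-.042,3.1349)
```

```text
shift now-axes [0.0024 0.001  0.0031] wz 0.0013 tilt 0.13 pos [ 0.4421 -0.1592 -0.0389] yaw 3.1362 t 13.1 F [-1.4  1.   6.4] g 0.636 63.6 j6 -0.62
```

jog_arm(increments=[[[0,0,0],[0,0,0],80],[[0,0,0],[0,0,-0.003],80],[[0,0,0],[0,0,-0.003],80],[[0,0,0],[0,0,0],50],[[0,0,0],[0,0,0],30],[[0,0,0],[0,0,0],0],[[0,0,0],[0,0,0],0],[[0,0,0],[0,0,0],0]])

```text
t: 13.9
tool_pos: [0.4415, -0.1588, -0.0331]
orientation: [0.0, 0.003, 1.0, -0.0]
wrist_force: [-4.2, 1.9, 12.4]
grip_width: 0.615
finger_force: 60.1
```

Run:
```python
from h import *
p=wld(-.064-.020,0); print(p)
go(*p,.10,np.pi+TH)
```

```text
[0.47984709 0.06492574]
shift now-axes [-0.0373  0.2238 -0.1332] wz 0.0635 tilt 0.06 pos [ 0.4415 -0.1588 -0.0331] yaw 3.1364 t 13.9 F [-4.2  1.9 12.4] g 0.615 60.1 j6 -0.62
```

jog_arm(increments=[[[0,0,0],[0,0,-0.02],0],[[0,0,0],[0,0,-0.035],0],[[0,0,0],[0,0,-0.04],0],[[0,0,0],[0,0,-0.035],0],[[0,0,0],[-0.006,0.035,0],0],[[0,0,0],[-0.006,0.037,0],0],[[0,0,0],[-0.006,0.038,0],0],[[0,0,0],[-0.006,0.038,0],0],[[0,0,0],[-0.006,0.038,0],0],[[0,0,0],[-0.007,0.038,0],0],[[0,0,0.0635],[0,0,0],0],[[0,0,0],[0,0,0],0]])

```text
t: 15.1
tool_pos: [0.479, 0.0663, 0.0954]
orientation: [-0.0, 0.034, 0.999, 0.0]
wrist_force: [-0.4, -0.3, -0.4]
grip_width: 0.608
finger_force: 62.7
```

```bash
cat >> h.py <<'E'
def held():
    "piece held, in tool frame (mm), from wrist cam depth"
    a,d,T,P=shot('wrist','held.png'); Q=cloud('wrist',d,np.array(camera_info('wrist')['hand_eye']))
    k=(d>.02)&(abs(Q[...,2]+.043)<.017)&(abs(Q[...,1])<.027)&(abs(Q[...,0])<.11)
    if k.sum()<300: print('not held',k.sum()); return
    q=Q[k]*1000; A=np.c_[q[:,:2],np.ones(len(q))]; c=np.linalg.lstsq(A,q[:,2],rcond=None)[0]
    w=[(lambda r:(r[:,1].max()+r[:,1].min())/2)(q[abs(q[:,0]-x)<3]) if (abs(q[:,0]-x)<3).any() else 0 for x in (-30,30,60)]
    print('held n',len(q),'x',np.percentile(q[:,0],[1,99]).round(1),'topz@0',c[2].round(1),'slope xy',c[:2].round(3))
E
python3 - <<'E'
from h import *
held(); go(*wld(-.084,0),-.02,np.pi+TH)
E
```

```text
held n 20844 x [-48.2  41.7] topz@0 -44.7 slope xy [0.004 0.013]
shift now-axes [-0.0009 -0.0006  0.1154] wz 0.0019 tilt 0.03 pos [0.479  0.0656 0.0954] yaw 3.0747 t 15.15 F [-1.  -0.1 -0.4] g 0.61 62.7 j6 -0.07
```

View pics/held.png

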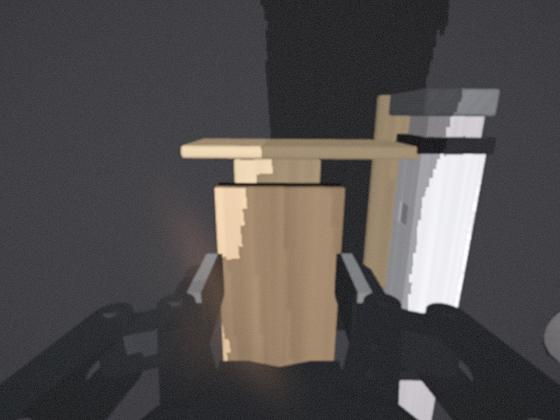

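The piece hangs level in the grip, its bottom 33 mm above the reported TCP. The picture shows the gate board at row 150, clear behind the piece's rear edge at row 185.

jog_arm(increments=[[[0,0,0.002],[-0.001,-0.0006,0.02],0],[[0,0,0],[0,0,0.03],0],[[0,0,0],[0,0,0.03],0],[[0,0,0],[0,0,0.02],0],[[0,0,0],[0,0,0.01],0],[[0,0,0],[0,0,0.009],0],[[0,0,0],[0,0,0],0],[[0,0,0],[0,0,0],0]])

```text
t: 15.95
tool_pos: [0.4809, 0.0644, -0.0225]
orientation: [0.001, 0.035, 0.999, -0.0]
wrist_force: [0.7, -0.3, -0.8]
grip_width: 0.611
finger_force: 62.7
```

jog_arm(increments=[[[0,0,0],[-0.01,0,0],0],[[0,0,0],[-0.01,0,0],0],[[0,0,0],[-0.01,0,0],0],[[0,0,0],[-0.01,0,0],0],[[0,0,0],[-0.01,0,0],0],[[0,0,0],[-0.01,0,0],0],[[0,0,0],[0,0,0],0]])

```text
t: 16.65
tool_pos: [0.5415, 0.0602, -0.0225]
orientation: [0.001, 0.035, 0.999, 0.0]
wrist_force: [1.6, -0.6, -1.7]
grip_width: 0.607
finger_force: 62.7
```

Run:
```python
from h import *
held(); go(*wld(.005,0),-.0235,np.pi+TH); s=get_state()
print(rack(s['tool_pos']).round(4), (rack([*(s['tool_pos'][:2]+s['wrist_force'][:2]),0])-rack([*s['tool_pos'][:2],0])).round(1))
```

```text
held n 39341 x [-44.8 108.2] topz@0 -42.5 slope xy [0.083 0.008]
shift now-axes [-0.0275  0.0005  0.001 ] wz -0.002 tilt 0.1 pos [ 0.5411  0.0603 -0.0225] yaw 3.0709 t 16.7 F [ 1.6  0.3 -1.2] g 0.609 62.7 j6 -0.06
[-0.0226 -0.0004 -0.0225] [1.6 0.4 0. ]
```

jog_arm(increments=[[[0,0,0],[-0.01,0,0],0],[[0,0,0],[-0.01,0,0],0],[[0,0,0],[-0.004,0,0],0],[[0,0,0],[-0.002,0,0],0],[[0,0,0],[-0.001,0,0],0],[[0,0,0],[-0.001,0,0],0],[[0,0,0],[0,0,0],0]])

```text
t: 17.4
tool_pos: [0.5678, 0.0585, -0.0234]
orientation: [-0.0, 0.035, 0.999, 0.0]
wrist_force: [-1.3, -0.2, -1.0]
grip_width: 0.606
finger_force: 62.9
```

jog_arm(increments=[[[0,0,0],[-0.001,0,0],0],[[0,0,0],[-0.001,0,0],0],[[0,0,0],[0,0,0],0]])

```text
t: 17.7
tool_pos: [0.5686, 0.0584, -0.024]
orientation: [-0.001, 0.035, 0.999, 0.0]
wrist_force: [-6.0, -0.3, -1.4]
grip_width: 0.611
finger_force: 63.2
```

```bash
cat >> h.py <<'E'
def here():
    s=get_state(); F=s['wrist_force']; print('rack TCP',rack(s['tool_pos']).round(4),'F rack',(F[:2]@EX).round(1),(F[:2]@EY).round(1),F[2].round(1),'t',s['t'],'g',round(s['grip_width'],3))
E
python3 - <<'E'
from h import *
here()
E
```

```text
rack TCP [ 0.005  -0.0004 -0.024 ] F rack -5.9 -0.7 -1.4 t 17.7 g 0.611
```

jog_arm(increments=[[[0,0,0],[0,0,0],70],[[0,0,0],[0,0,0],100],[[0,0,0],[0,0,0],100],[[0,0,0],[0,0,0],100],[[0,0,0],[0,0,0],100],[[0,0,0],[0,0,-0.02],100],[[0,0,0],[0,0,-0.04],100],[[0,0,0],[0,0,-0.04],100],[[0,0,0],[0.01,0,-0.04],100],[[0,0,0],[0.02,0,-0.04],100],[[0,0,0],[0.02,0,-0.03],100],[[0,0,0],[0,0,0],100]])

```text
t: 18.9
tool_pos: [0.521, 0.0619, 0.1922]
orientation: [0.004, 0.035, 0.999, -0.0]
wrist_force: [1.4, -0.2, 0.8]
grip_width: 1.0
finger_force: 0.0
```

```bash
cat >> h.py <<'E'
def pile(P,a):
    Q=rack(P)
    k=(abs(Q[...,1])<.045)&(Q[...,0]>-.12)&(Q[...,0]<.06)&(Q[...,2]>.013)&(Q[...,2]<.08)
    hsv=cv2.cvtColor(a,cv2.COLOR_RGB2HSV); k&=(hsv[...,1]>45)&(hsv[...,2]>70)
    if k.sum()<50: print('pile none'); return
    q=Q[k]; print('pile n',k.sum(),'x rear',np.percentile(q[:,0],[1,3,10]).round(4),'y',np.percentile(q[:,1],[2,98]).round(4),'z',np.percentile(q[:,2],[5,50,95]).round(4))
E
python3 - <<'E'
from h import *
a,d,T,P=shot('wrist','l.png'); pile(P,a)
b,d2,T2,P2=shot('top'); pieces(P2,b,.005,.02)
go(.440,-.3287,.15,np.pi+.2471)
E
```

```text
pile n 3028 x rear [-0.0368 -0.0363 -0.0309] y [-0.0266  0.0276] z [0.0186 0.02   0.0212]
piece pix [125. 228.] 914 at [490.9 387.2] dim [126.2  59.2] yaw 0.3293 z 0.0112
piece pix [248. 224.] 690 at [496.5  51.9] dim [ 51.2 110.7] yaw 3.0818 z 0.0086
piece pix [387. 244.] 918 at [ 439.8 -331.7] dim [119.8  61.4] yaw 0.2537 z 0.0114
shift now-axes [ 0.053  -0.3952  0.0374] wz -0.3179 tilt 0.14 pos [0.5207 0.0618 0.1875] yaw 3.0708 t 19.0 F [ 0.   0.  -0.3] g 0.998 0.0 j6 -0.06
```

View pics/l.png

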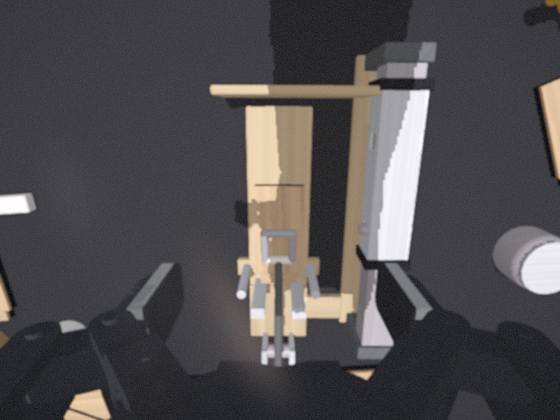

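The first piece is fully home: its rear edge is at rack x=-37 and its top at z=20, under the presser at (280,250). Next is the second piece.

jog_arm(increments=[[[0,0,0],[0.0053,-0.0395,0],100],[[0,0,0],[0.0053,-0.0395,0],100],[[0,0,0],[0.0053,-0.0395,0],100],[[0,0,0],[0.0053,-0.0395,0],100],[[0,0,0],[0.0053,-0.0395,0],100],[[0,0,0],[0.0053,-0.0395,0],100],[[0,0,0],[0.0053,-0.0395,0],100],[[0,0,0],[0.0053,-0.0395,0],100],[[0,0,0],[0.0053,-0.0395,0],100],[[0,0,0],[0.0053,-0.0395,0],100]])

```text
t: 20.0
tool_pos: [0.4385, -0.3298, 0.1847]
orientation: [-0.001, 0.036, 0.999, 0.001]
wrist_force: [0.5, -0.2, 0.7]
grip_width: 0.997
finger_force: 0.0
```

jog_arm(increments=[[[0,0,-0.106],[0,0,0.013],100],[[0,0,-0.106],[0,0,0.012],100],[[0,0,-0.106],[0,0,0.012],100],[[0,0,0],[0,0,0],100]])

```text
t: 20.4
tool_pos: [0.4382, -0.3274, 0.146]
orientation: [-0.001, -0.124, 0.992, 0.002]
wrist_force: [-0.9, 0.3, -0.5]
grip_width: 0.998
finger_force: 0.0
```

```bash
cat >> h.py <<'E'
def aim(x0,y0,off=.02):
    a,d,T,P=shot('wrist'); o=pieces(P,a)
    if not o: return
    (x,y),w=min(o,key=lambda r:np.hypot(r[0][0]-1000*x0,r[0][1]-1000*y0)); x/=1000;y/=1000
    s=get_state(); q=s['orientation']; m=R.from_quat([q[1],q[2],q[3],q[0]]).as_matrix()[:2,0]
    e=np.array([np.cos(w),np.sin(w)]); e*=np.sign(e@m)   # tool x side along piece
    go(x+off*e[0],y+off*e[1],-.036,w)
E
python3 - <<'E'
from h import *
aim(.44,-.3287)
E
```

```text
piece pix [275. 185.] 6526 at [ 440.3 -328.6] dim [119.6  56.1] yaw 0.2478 z 0.0119
piece pix [246. 327.] 3430 at [ 613.  -320.9] dim [ 56.1 107.1] yaw 3.138 z 0.0119
shift now-axes [ 0.0183 -0.0019  0.1835] wz -0.0031 tilt 0.21 pos [ 0.4386 -0.3277  0.1475] yaw -2.8969 t 20.45 F [-0.6 -0.2  1.6] g 0.996 0.0 j6 -1.13
```

jog_arm(increments=[[[0,0,-0.003],[0.0183,-0.0019,0.03],100],[[0,0,0],[0,0,0.04],100],[[0,0,0],[0,0,0.04],100],[[0,0,0],[0,0,0.04],100],[[0,0,0],[0,0,0.02],100],[[0,0,0],[0,0,0.013],100],[[0,0,0],[0,0,0],70],[[0,0,0],[0,0,0],50],[[0,0,0],[0,0,0],40],[[0,0,0],[0,0,0],0],[[0,0,0],[0,0,0],0],[[0,0,0],[0,0,0],0]])

```text
t: 21.65
tool_pos: [0.4251, -0.3384, -0.0277]
orientation: [0.002, -0.125, 0.992, -0.004]
wrist_force: [-2.5, 3.6, 26.0]
grip_width: 0.005
finger_force: 12.7
```

jog_arm(increments=[[[0,0,0],[0,0,0],0],[[0,0,0],[0,0,-0.02],0],[[0,0,0],[0,0,-0.04],0],[[0,0,0],[0,0,-0.04],0],[[0,0,0],[0,0,-0.036],0],[[0,0,0],[0,0,0],0]])

```text
t: 22.25
tool_pos: [0.4247, -0.3381, 0.1104]
orientation: [0.003, -0.125, 0.992, -0.005]
wrist_force: [0.2, -0.1, -0.8]
grip_width: 0.001
finger_force: 0.0
```

Run:
```python
from h import *
held(); go(*wld(-.084,0),.10,np.pi+TH)
```

```text
held n 886 x [ 6.9 12.1] topz@0 -57.2 slope xy [ 0.438 -0.01 ]
shift now-axes [-0.1536  0.3757  0.0052] wz 0.3185 tilt 0.45 pos [ 0.4239 -0.3371  0.1074] yaw -2.8918 t 22.3 F [-0.4  0.5 -0.5] g 0.003 0.0 j6 -1.16
```

The fingers closed over the top of the piece because they were too high. I'll reopen, look again and go lower.

jog_arm(increments=[[[0,0,0],[0,0,-0.03],100],[[0,0,0],[0,0,0],100],[[0,0,0],[0,0,0],100],[[0,0,0],[0,0,0],100],[[0,0,0],[0,0,0],100]])

```text
t: 22.8
tool_pos: [0.4217, -0.3343, 0.1315]
orientation: [-0.0, -0.125, 0.992, 0.001]
wrist_force: [-0.5, -0.8, -0.2]
grip_width: 0.849
finger_force: 0.0
```

Run:
```python
from h import *
aim(.44,-.3287)
```

```text
piece pix [274. 207.] 6795 at [ 441.6 -332.2] dim [120.6  56.1] yaw 0.277 z 0.0119
shift now-axes [ 0.     -0.0036  0.1676] wz -0.0269 tilt 0.08 pos [ 0.4217 -0.3343  0.1316] yaw -2.8915 t 22.85 F [ 0.  -0.   0.5] g 0.925 0.0 j6 -1.16
```

jog_arm(increments=[[[0,0,-0.027],[0,-0.0036,0.03],100],[[0,0,0],[0,0,0.04],100],[[0,0,0],[0,0,0.04],100],[[0,0,0],[0,0,0.03],100],[[0,0,0],[0,0,0.02],100],[[0,0,0],[0,0,0.0136],100],[[0,0,0],[0,0,0],100],[[0,0,0],[0,0,0],75],[[0,0,0],[0,0,0],72],[[0,0,0],[0,0,0],72]])

```text
t: 23.85
tool_pos: [0.4236, -0.3391, -0.0397]
orientation: [0.001, -0.138, 0.99, -0.001]
wrist_force: [0.0, -0.2, -0.8]
grip_width: 0.718
finger_force: 0.0
```

jog_arm(increments=[[[0,0,0],[0,0,-0.002],72],[[0,0,0],[0,0,0],50],[[0,0,0],[0,0,0],0],[[0,0,0],[0,0,0],0],[[0,0,0],[0,0,0],0],[[0,0,0],[0,0,0],0],[[0,0,0],[0,0,-0.02],0],[[0,0,0],[0,0,-0.04],0],[[0,0,0],[0,0,-0.04],0],[[0,0,0],[0,0,-0.04],0],[[0,0,0],[0,0,0],0]])

```text
t: 24.95
tool_pos: [0.4251, -0.3411, 0.1076]
orientation: [0.002, -0.138, 0.99, -0.004]
wrist_force: [0.9, -0.8, 0.1]
grip_width: 0.628
finger_force: 63.7
```

Run:
```python
from h import *
held(); go(*wld(-.084,0),.10,np.pi+TH)
```

```text
held n 21025 x [-44.3  40.7] topz@0 -49.3 slope xy [0.01  0.004]
shift now-axes [-0.1642  0.3743  0.0028] wz 0.3459 tilt 0.34 pos [ 0.4243 -0.34    0.1044] yaw -2.8644 t 25.0 F [ 0.  -1.1 -1.5] g 0.627 63.7 j6 -1.19
```

jog_arm(increments=[[[0,0,0],[-0.0149,0.034,0],0],[[0,0,0],[-0.0149,0.034,0],0],[[0,0,0],[-0.0149,0.034,0],0],[[0,0,0],[-0.0149,0.034,0],0],[[0,0,0],[-0.0149,0.034,0],0],[[0,0,0],[-0.0149,0.034,0],0],[[0,0,0],[-0.0149,0.034,0],0],[[0,0,0],[-0.0149,0.034,0],0],[[0,0,0],[-0.0149,0.034,0],0],[[0,0,0],[-0.0149,0.034,0],0],[[0,0,0],[-0.0149,0.034,0],0]])

```text
t: 26.1
tool_pos: [0.4775, 0.068, 0.0997]
orientation: [-0.001, -0.138, 0.99, 0.0]
wrist_force: [1.1, 0.2, 0.2]
grip_width: 0.637
finger_force: 63.6
```

jog_arm(increments=[[[0,0,0.1153],[0,0,0],0],[[0,0,0.1153],[0,0,0],0],[[0,0,0.1153],[0,0,0],0],[[0,0,0],[0,0,0],0],[[0,0,0],[0,0,0],0]])

```text
t: 26.6
tool_pos: [0.4777, 0.0664, 0.1001]
orientation: [-0.001, 0.033, 0.999, 0.0]
wrist_force: [1.1, -0.2, -0.6]
grip_width: 0.625
finger_force: 63.6
```

Run:
```python
from h import *
held(); go(*wld(-.084,0),-.016,np.pi+TH); here()
```

```text
held n 21110 x [-43.9  41.1] topz@0 -49.3 slope xy [0.01  0.004]
shift now-axes [-0.0022 -0.0013  0.1164] wz 0.003 tilt 0.05 pos [0.4778 0.0663 0.1004] yaw 3.0758 t 26.65 F [ 0.6  0.  -1.4] g 0.63 63.6 j6 -0.07
rack TCP [-0.0861  0.0012  0.1004] F rack 0.6 0.1 -1.4 t 26.65 g 0.63
```

jog_arm(increments=[[[0,0,0.003],[-0.0022,-0.0013,0.02],0],[[0,0,0],[0,0,0.03],0],[[0,0,0],[0,0,0.03],0],[[0,0,0],[0,0,0.02],0],[[0,0,0],[0,0,0.01],0],[[0,0,0],[0,0,0.006],0],[[0,0,0],[0,0,0],0],[[0,0,0],[0,0,0],0]])

```text
t: 27.45
tool_pos: [0.4811, 0.0648, -0.014]
orientation: [0.001, 0.036, 0.999, -0.0]
wrist_force: [0.4, -0.1, -0.2]
grip_width: 0.628
finger_force: 63.7
```

jog_arm(increments=[[[0,0,0],[-0.01,0,0],0],[[0,0,0],[-0.01,0,0],0],[[0,0,0],[-0.01,0,0],0],[[0,0,0],[-0.01,0,0],0],[[0,0,0],[-0.01,0,0],0],[[0,0,0],[-0.01,0,0],0],[[0,0,0],[-0.01,0,0],0],[[0,0,0],[-0.01,0,0],0],[[0,0,0],[0,0,0],0]])

```text
t: 28.35
tool_pos: [0.5616, 0.0589, -0.0141]
orientation: [0.001, 0.036, 0.999, -0.0]
wrist_force: [1.1, -1.1, -2.5]
grip_width: 0.63
finger_force: 63.5
```

Run:
```python
from h import *
held(); here(); go(*wld(.005,0),-.016,np.pi+TH)
```

```text
held n 18835 x [-32.2  41.2] topz@0 -49.3 slope xy [0.005 0.005]
rack TCP [-0.0027 -0.0003 -0.0143] F rack 0.4 0.2 -2.3 t 28.4 g 0.628
shift now-axes [-0.0077  0.0003  0.0017] wz -0.0028 tilt 0.07 pos [ 0.5609  0.059  -0.0143] yaw 3.0701 t 28.4 F [ 0.4  0.2 -2.3] g 0.628 63.5 j6 -0.06
```

jog_arm(increments=[[[0,0,0],[-0.004,0,0.001],0],[[0,0,0],[-0.002,0,0.0005],0],[[0,0,0],[-0.001,0,0],0],[[0,0,0],[-0.001,0,0],0],[[0,0,0],[-0.001,0,0],0],[[0,0,0],[0,0,0],0]])

```text
t: 29.0
tool_pos: [0.5681, 0.0587, -0.0169]
orientation: [-0.001, 0.036, 0.999, 0.0]
wrist_force: [-4.9, -0.5, -1.5]
grip_width: 0.629
finger_force: 63.6
```

Run:
```python
from h import *
here(); held()
```

```text
rack TCP [ 0.0044 -0.0002 -0.0169] F rack -4.9 -0.8 -1.5 t 29.0 g 0.629
held n 19042 x [-42.3  88.2] topz@0 -49.4 slope xy [0.105 0.006]
```

jog_arm(increments=[[[0,0,0],[-0.001,0,0],0],[[0,0,0],[0,0,0],70],[[0,0,0],[0,0,0],100],[[0,0,0],[0,0,0],100],[[0,0,0],[0,0,0],100],[[0,0,0],[0,0,0],100],[[0,0,0],[0,0,-0.02],100],[[0,0,0],[0,0,-0.04],100],[[0,0,0],[0,0,-0.04],100],[[0,0,0],[0.02,0,-0.04],100],[[0,0,0],[0.02,0,-0.04],100],[[0,0,0],[0.01,0,-0.02],100]])

```text
t: 30.25
tool_pos: [0.5204, 0.0621, 0.1876]
orientation: [0.002, 0.036, 0.999, -0.0]
wrist_force: [1.2, -0.3, 0.3]
grip_width: 0.996
finger_force: 0.0
```

Run:
```python
from h import *
a,d,T,P=shot('wrist','m.png'); pile(P,a)
b,d2,T2,P2=shot('top'); pieces(P2,b,.005,.02)
go(.6187,-.3236,.15,3.138)
```

```text
pile n 3475 x rear [-0.0371 -0.0369 -0.0335] y [-0.0262  0.0279] z [0.03   0.0319 0.0331]
piece pix [381. 179.] 853 at [ 618.8 -323.7] dim [ 60.2 120.5] yaw 3.1145 z 0.0116
piece pix [125. 229.] 903 at [489. 388.] dim [122.1  61.3] yaw 0.3345 z 0.0113
piece pix [248. 227.] 587 at [492.4  49.6] dim [ 55.1 102.8] yaw 3.1306 z 0.008
shift now-axes [-0.1244 -0.3776  0.0386] wz -0.0679 tilt 0.36 pos [0.5214 0.062  0.1877] yaw 3.0701 t 30.35 F [0.4 0.4 0.1] g 1.002 0.0 j6 -0.06
```

jog_arm(increments=[[[0,0,0],[-0.0113,-0.0343,0.0035],100],[[0,0,0],[-0.0113,-0.0343,0.0035],100],[[0,0,0],[-0.0113,-0.0343,0.0035],100],[[0,0,0],[-0.0113,-0.0343,0.0035],100],[[0,0,0],[-0.0113,-0.0343,0.0035],100],[[0,0,0],[-0.0113,-0.0343,0.0035],100],[[0,0,0],[-0.0113,-0.0343,0.0035],100],[[0,0,0],[-0.0113,-0.0343,0.0035],100],[[0,0,0],[-0.0113,-0.0343,0.0035],100],[[0,0,0],[-0.0113,-0.0343,0.0035],100],[[0,0,0],[-0.0113,-0.0343,0.0035],100],[[0,0,-0.068],[0,0,0],100]])

```text
t: 31.55
tool_pos: [0.6164, -0.3272, 0.1408]
orientation: [-0.001, 0.003, 1.0, 0.001]
wrist_force: [-0.4, 0.2, -0.1]
grip_width: 0.997
finger_force: 0.0
```

Run:
```python
from h import *
aim(.6187,-.3236)
```

```text
piece pix [284. 203.] 4335 at [ 620.4 -320.9] dim [ 56.1 120.3] yaw 3.1378 z 0.0119
shift now-axes [0.0156 0.004  0.1776] wz 0.0037 tilt 0.19 pos [ 0.6164 -0.3252  0.1416] yaw 3.1415 t 31.6 F [-0.3  1.3 -0.8] g 1.001 0.0 j6 -0.67
```

jog_arm(increments=[[[0,0,0.0037],[0.0156,0.004,0.03],100],[[0,0,0],[0,0,0.04],100],[[0,0,0],[0,0,0.04],100],[[0,0,0],[0,0,0.035],100],[[0,0,0],[0,0,0.025],100],[[0,0,0],[0,0,0.0136],100],[[0,0,0],[0,0,0],100],[[0,0,0],[0,0,0],75],[[0,0,0],[0,0,0],72],[[0,0,0],[0,0,0],72]])

```text
t: 32.6
tool_pos: [0.6026, -0.32, -0.0368]
orientation: [0.001, 0.004, 1.0, -0.001]
wrist_force: [-0.0, 0.2, 0.7]
grip_width: 0.718
finger_force: 0.0
```

jog_arm(increments=[[[0,0,0],[0,0,-0.002],72],[[0,0,0],[0,0,0],50],[[0,0,0],[0,0,0],0],[[0,0,0],[0,0,0],0],[[0,0,0],[0,0,0],0],[[0,0,0],[0,0,0],0],[[0,0,0],[0,0,-0.02],0],[[0,0,0],[0,0,-0.04],0],[[0,0,0],[0,0,-0.04],0],[[0,0,0],[0,0,-0.04],0],[[0,0,0],[0,0,-0.02],0],[[0,0,0],[0,0,0],0]])

```text
t: 33.8
tool_pos: [0.6034, -0.3206, 0.1281]
orientation: [0.003, 0.004, 1.0, -0.002]
wrist_force: [0.3, 0.1, 0.6]
grip_width: 0.624
finger_force: 63.1
```

Run:
```python
from h import *
held(); go(*wld(-.084,0),.11,np.pi+TH)
```

```text
held n 20941 x [-46.7  41.5] topz@0 -46.6 slope xy [0.007 0.01 ]
shift now-axes [0.1255 0.3839 0.0141] wz 0.0612 tilt 0.19 pos [ 0.6025 -0.3199  0.1252] yaw 3.1341 t 33.85 F [ 1.  -0.4 -1.3] g 0.624 63.1 j6 -0.67
```

jog_arm(increments=[[[0,0,0],[0.0114,0.0349,0],0],[[0,0,0],[0.0114,0.0349,0],0],[[0,0,0],[0.0114,0.0349,0],0],[[0,0,0],[0.0114,0.0349,0],0],[[0,0,0],[0.0114,0.0349,0],0],[[0,0,0],[0.0114,0.0349,0],0],[[0,0,0],[0.0114,0.0349,0],0],[[0,0,0],[0.0114,0.0349,0],0],[[0,0,0],[0.0114,0.0349,0],0],[[0,0,0],[0.0114,0.0349,0],0],[[0,0,0],[0.0114,0.0349,0],0],[[0,0,0.0612],[0,0,0],0]])

```text
t: 35.05
tool_pos: [0.4766, 0.0692, 0.1215]
orientation: [-0.002, 0.033, 0.999, 0.001]
wrist_force: [-0.1, -1.1, -0.4]
grip_width: 0.626
finger_force: 63.1
```

jog_arm(increments=[[[0,0,0],[0,0,0],0],[[0,0,0],[0,0,0],0]])

```text
t: 35.25
tool_pos: [0.4784, 0.0655, 0.1222]
orientation: [-0.001, 0.034, 0.999, 0.0]
wrist_force: [0.5, 0.1, -0.7]
grip_width: 0.624
finger_force: 63.1
```

Run:
```python
from h import *
held(); go(*wld(-.084,0),-.0013,np.pi+TH); here()
```

```text
held n 20973 x [-46.3  41.5] topz@0 -46.6 slope xy [0.007 0.011]
shift now-axes [-0.0014 -0.0002  0.1237] wz 0.0008 tilt 0.08 pos [0.4787 0.0652 0.1224] yaw 3.0737 t 35.3 F [ 1.3  0.3 -0.7] g 0.625 63.1 j6 -0.07
rack TCP [-0.0852  0.0002  0.1224] F rack 1.3 0.4 -0.7 t 35.3 g 0.625
```

jog_arm(increments=[[[0,0,0.001],[-0.0014,0,0.02],0],[[0,0,0],[0,0,0.03],0],[[0,0,0],[0,0,0.03],0],[[0,0,0],[0,0,0.02],0],[[0,0,0],[0,0,0.015],0],[[0,0,0],[0,0,0.009],0],[[0,0,0],[0,0,0],0],[[0,0,0],[0,0,0],0]])

```text
t: 36.1
tool_pos: [0.481, 0.0654, 0.0002]
orientation: [0.0, 0.035, 0.999, 0.0]
wrist_force: [0.0, 0.7, 0.1]
grip_width: 0.623
finger_force: 63.1
```

jog_arm(increments=[[[0,0,0],[-0.01,0,0],0],[[0,0,0],[-0.01,0,0],0],[[0,0,0],[-0.01,0,0],0],[[0,0,0],[-0.01,0,0],0],[[0,0,0],[-0.01,0,0],0],[[0,0,0],[-0.01,0,0],0],[[0,0,0],[-0.01,0,0],0],[[0,0,0],[-0.01,0,0],0],[[0,0,0],[0,0,0],0]])

```text
t: 37.0
tool_pos: [0.5617, 0.0598, 0.0004]
orientation: [0.001, 0.035, 0.999, -0.0]
wrist_force: [1.0, -0.1, -2.7]
grip_width: 0.622
finger_force: 63.2
```

Run:
```python
from h import *
held(); here()
```

```text
held n 19393 x [-38.4  41.7] topz@0 -46.6 slope xy [-0.015  0.012]
rack TCP [-0.0026  0.0005  0.0002] F rack -0.1 -0.8 -2.3 t 37.05 g 0.622
```

Same as last time: 1.5 mm down, then push to the stop.

jog_arm(increments=[[[0,0,0],[-0.004,0,0.001],0],[[0,0,0],[-0.002,0,0.0005],0],[[0,0,0],[-0.001,0,0],0],[[0,0,0],[-0.001,0,0],0],[[0,0,0],[-0.001,0,0],0],[[0,0,0],[-0.001,0,0],0],[[0,0,0],[0,0,0],0]])

```text
t: 37.75
tool_pos: [0.5684, 0.0595, -0.0027]
orientation: [-0.002, 0.035, 0.999, -0.0]
wrist_force: [-8.4, -0.2, 1.2]
grip_width: 0.622
finger_force: 63.7
```

Run:
```python
from h import *
here()
```

```text
rack TCP [ 0.0047  0.0006 -0.0027] F rack -8.3 -0.8 1.2 t 37.75 g 0.622
```

jog_arm(increments=[[[0,0,0],[0,0,0],70],[[0,0,0],[0,0,0],100],[[0,0,0],[0,0,0],100],[[0,0,0],[0,0,0],100],[[0,0,0],[0,0,0],100],[[0,0,0],[0,0,-0.02],100],[[0,0,0],[0,0,-0.04],100],[[0,0,0],[0,0,-0.04],100],[[0,0,0],[0.02,0,-0.04],100],[[0,0,0],[0.02,0,-0.03],100],[[0,0,0],[0.01,0,-0.02],100],[[0,0,0],[0,0,0],100]])

```text
t: 38.95
tool_pos: [0.5213, 0.0628, 0.1916]
orientation: [0.003, 0.035, 0.999, -0.0]
wrist_force: [0.6, -0.3, -0.4]
grip_width: 0.996
finger_force: 0.0
```

Run:
```python
from h import *
a,d,T,P=shot('wrist','n.png'); pile(P,a)
b,d2,T2,P2=shot('top'); o=pieces(P2,b,.005,.02)
for Q in (np.load('top.npz')['P'],np.load('scene.npz')['P'],P2):
  for z in (.1,.13,.15):
    k=(abs(Q[...,0]-.34)<.09)&(abs(Q[...,1]-.38)<.09)&(Q[...,2]<.2)&(Q[...,2]>z)
    if k.sum(): print('mug z>',z,k.sum(),Q[k].min(0).round(3),Q[k].max(0).round(3))
go(.489,.388,.18,np.pi+.334)
```

```text
pile n 3745 x rear [-0.0371 -0.0369 -0.0345] y [-0.0256  0.0287] z [0.0394 0.0438 0.0451]
piece pix [248. 227.] 598 at [493.6  50.7] dim [ 52.7 106.1] yaw 3.1349 z 0.0084
piece pix [128. 239.] 917 at [456.4 377.4] dim [132.1  60.5] yaw 0.3494 z 0.011
mug z> 0.1 238 [0.313 0.351 0.1  ] [0.389 0.425 0.172]
mug z> 0.13 151 [0.313 0.351 0.13 ] [0.389 0.425 0.172]
mug z> 0.15 91 [0.313 0.351 0.15 ] [0.389 0.425 0.172]
mug z> 0.1 438 [0.314 0.352 0.1  ] [0.393 0.427 0.173]
mug z> 0.13 268 [0.314 0.352 0.13 ] [0.393 0.427 0.173]
mug z> 0.15 144 [0.314 0.352 0.15 ] [0.393 0.427 0.173]
mug z> 0.1 240 [0.313 0.351 0.101] [0.389 0.425 0.172]
mug z> 0.13 151 [0.313 0.351 0.13 ] [0.389 0.425 0.172]
mug z> 0.15 93 [0.313 0.351 0.15 ] [0.389 0.425 0.172]
shift now-axes [0.0544 0.3223 0.0077] wz -0.4037 tilt 0.06 pos [0.5208 0.0627 0.1878] yaw 3.0719 t 39.05 F [ 0.6 -1.2 -0.7] g 1.004 0.0 j6 -0.06
```

The pile of three reads well. The fourth piece has been knocked about 35 mm towards the mug, to (0.456, 0.377). I'll look from above and grip its far end so as to stay clear of the pencils.

jog_arm(increments=[[[0,0,0],[0.006,0.036,0],100],[[0,0,0],[0.006,0.036,0],100],[[0,0,0],[0.006,0.036,0],100],[[0,0,0],[0.006,0.036,0],100],[[0,0,0],[0.006,0.036,0],100],[[0,0,0],[0.006,0.036,0],100],[[0,0,0],[0.006,0.036,0],100],[[0,0,0],[0.006,0.036,0],100],[[0,0,0],[0.006,0.036,0],100],[[0,0,-0.1396],[0,0,0],100],[[0,0,-0.1396],[0,0,0],100],[[0,0,-0.1396],[0,0,0],100]])

```text
t: 40.25
tool_pos: [0.4885, 0.39, 0.1852]
orientation: [-0.002, -0.177, 0.984, -0.0]
wrist_force: [-0.1, 0.4, -0.3]
grip_width: 0.998
finger_force: 0.0
```

jog_arm(increments=[[[0,0,0],[0,0,0],100]])

```text
t: 40.35
tool_pos: [0.4886, 0.3896, 0.1855]
orientation: [-0.001, -0.175, 0.985, -0.0]
wrist_force: [-0.8, -0.8, 0.2]
grip_width: 1.003
finger_force: 0.0
```

Run:
```python
from h import *
aim(.456,.377,-.036)
a,d,T,P=shot('wrist','o.png')
k=(abs(P[...,0]-.36)<.1)&(abs(P[...,1]-.38)<.1)&(P[...,2]>.06)&(P[...,2]<.2); print(P[k].max(0).round(3),P[k].min(0).round(3)) if k.sum() else 0
```

```text
piece pix [277. 148.] 5681 at [459.7 378.9] dim [119.7  56. ] yaw 0.3444 z 0.0119
shift now-axes [-5.700e-03 -2.000e-04  2.219e-01] wz 0.0017 tilt 0.14 pos [0.4887 0.3896 0.1859] yaw -2.7954 t 40.4 F [ 0.2 -0.8  0.4] g 0.996 0.0 j6 0.12
[0.393 0.43  0.17 ] [0.316 0.32  0.06 ]
```

View pics/o.png

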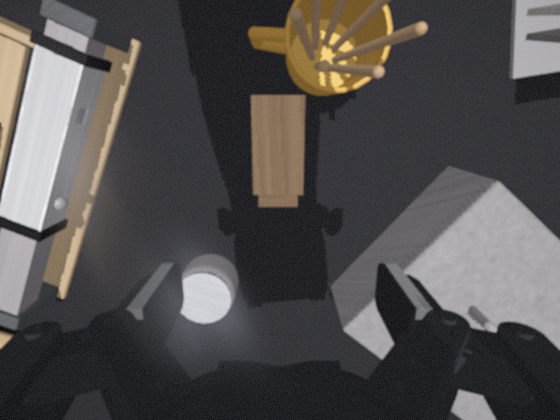

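The picture shows the piece at (277,148) beside the mug's pencils at (330,50), with a grey box at the right. I'll check the clearance round the grasp.

Run:
```python
from h import *
z=[np.load('top.npz')['P'],np.load('scene.npz')['P'],shot('wrist')[3]]
s=get_state();q=s['orientation'];m=R.from_quat([q[1],q[2],q[3],q[0]]).as_matrix()
for i,P in enumerate(z):
    v=P.reshape(-1,3); w=(v-np.array([.4939,.391,0]))@m; 
    if i==2: w=w[(v[:,2]<.18)]; v=v[v[:,2]<.18]
    for lo,hi in((.016,.06),(.06,.11),(.11,.18)):
        k=(v[:,2]>lo)&(v[:,2]<hi)&(abs(w[:,1])<.12)&(w[:,0]>-.08)&(w[:,0]<.13)
        if k.sum(): print(i,lo,k.sum(),'x min',np.percentile(w[k][:,0],[1,99]).round(3),'y',np.percentile(w[k][:,1],[1,99]).round(3))
```

```text
0 0.016 240 x min [-0.079  0.13 ] y [-0.024  0.12 ]
0 0.06 256 x min [-0.079  0.13 ] y [0.005 0.119]
0 0.11 106 x min [0.101 0.13 ] y [0.022 0.079]
1 0.016 355 x min [-0.049  0.128] y [-0.022  0.082]
1 0.06 476 x min [-0.079  0.129] y [0.006 0.119]
1 0.11 192 x min [0.097 0.13 ] y [0.008 0.081]
2 0.016 896 x min [-0.08  0.13] y [0.009 0.12 ]
2 0.06 1601 x min [-0.066  0.129] y [0.007 0.119]
2 0.11 1478 x min [0.098 0.13 ] y [0.009 0.082]
```

Run:
```python
from h import *
P=shot('wrist')[3]
s=get_state();q=s['orientation'];m=R.from_quat([q[1],q[2],q[3],q[0]]).as_matrix()
for P in (P,np.load('top.npz')['P'],np.load('scene.npz')['P']):
    v=P.reshape(-1,3); w=(v-np.array([.4995,.393,0]))@m
    for a in np.arange(-.08,.08,.02):
        k=(v[:,2]>.02)&(v[:,2]<.18)&(abs(w[:,0]-a)<.01)&(w[:,1]>.0)&(w[:,1]<.2)
        if k.sum()>5: print(round(a,2),k.sum(),np.percentile(w[k][:,1],2).round(3),'zmax',v[k][:,2].max().round(3),end=' | ')
    print()
```

```text
-0.08 1597 0.093 zmax 0.092 | -0.06 2193 0.112 zmax 0.092 | -0.04 2343 0.127 zmax 0.092 | -0.02 2096 0.143 zmax 0.092 | 0.0 1810 0.16 zmax 0.092 | 0.02 1320 0.176 zmax 0.092 | 
-0.08 412 0.091 zmax 0.096 | -0.06 360 0.108 zmax 0.098 | -0.04 319 0.124 zmax 0.095 | -0.02 277 0.141 zmax 0.096 | 0.0 217 0.157 zmax 0.094 | 0.02 163 0.174 zmax 0.095 | 
-0.08 430 0.101 zmax 0.096 | -0.06 343 0.117 zmax 0.096 | -0.04 291 0.132 zmax 0.095 | -0.02 201 0.148 zmax 0.094 | 0.0 132 0.165 zmax 0.096 | 0.02 51 0.179 zmax 0.094 |
```

jog_arm(increments=[[[0,0,0.002],[-0.0117,0,0.03],100],[[0,0,0],[0,0,0.04],100],[[0,0,0],[0,0,0.04],100],[[0,0,0],[0,0,0.04],100],[[0,0,0],[0,0,0.04],100],[[0,0,0],[0,0,0.025],100],[[0,0,0],[0,0,0.013],100],[[0,0,0],[0,0,0],100],[[0,0,0],[0,0,0],75],[[0,0,0],[0,0,0],72],[[0,0,0],[0,0,0],72]])

```text
t: 41.65
tool_pos: [0.5012, 0.3944, -0.0383]
orientation: [0.001, -0.173, 0.985, 0.0]
wrist_force: [-0.2, 0.3, 0.7]
grip_width: 0.719
finger_force: 0.0
```

jog_arm(increments=[[[0,0,0],[0,0,-0.002],72],[[0,0,0],[0,0,0],50],[[0,0,0],[0,0,0],0],[[0,0,0],[0,0,0],0],[[0,0,0],[0,0,0],0],[[0,0,0],[0,0,0],0],[[0,0,0],[0,0,-0.02],0],[[0,0,0],[0,0,-0.04],0],[[0,0,0],[0,0,-0.04],0],[[0,0,0],[0,0,-0.04],0],[[0,0,0],[0,0,-0.04],0],[[0,0,0],[0,0,0],0]])

```text
t: 42.85
tool_pos: [0.5029, 0.3953, 0.1493]
orientation: [0.005, -0.173, 0.985, 0.001]
wrist_force: [0.5, -0.6, 0.5]
grip_width: 0.619
finger_force: 63.1
```

Run:
```python
from h import *
held(); go(*wld(-.026,0),.13,np.pi+TH)
```

```text
held n 36640 x [-14. 103.] topz@0 -48.3 slope xy [0.014 0.005]
shift now-axes [ 0.08   -0.3261  0.0151] wz 0.4158 tilt 0.36 pos [0.5019 0.3948 0.1459] yaw -2.7945 t 42.9 F [ 1.1 -0.1 -0.8] g 0.624 63.1 j6 0.11
```

jog_arm(increments=[[[0,0,0],[0,0,-0.02],0],[[0,0,0],[0.008,-0.0326,0],0],[[0,0,0],[0.008,-0.0326,0],0],[[0,0,0],[0.008,-0.0326,0],0],[[0,0,0],[0.008,-0.0326,0],0],[[0,0,0],[0.008,-0.0326,0],0],[[0,0,0],[0.008,-0.0326,0],0],[[0,0,0],[0.008,-0.0326,0],0],[[0,0,0],[0.008,-0.0326,0],0],[[0,0,0],[0.008,-0.0326,0],0],[[0,0,0],[0.008,-0.0326,0],0]])

```text
t: 44.0
tool_pos: [0.535, 0.0588, 0.1605]
orientation: [-0.001, -0.173, 0.985, 0.0]
wrist_force: [-0.3, -0.0, -1.5]
grip_width: 0.625
finger_force: 63.2
```

jog_arm(increments=[[[0,0,0.1386],[0,0,0],0],[[0,0,0.1386],[0,0,0],0],[[0,0,0.1386],[0,0,0],0],[[0,0,0],[0,0,0],0],[[0,0,0],[0,0,0],0]])

```text
t: 44.5
tool_pos: [0.5352, 0.0601, 0.161]
orientation: [-0.001, 0.032, 0.999, 0.0]
wrist_force: [0.2, 0.8, -0.6]
grip_width: 0.619
finger_force: 63.2
```

Run:
```python
from h import *
held(); go(*wld(-.015,0),.010,np.pi+TH); here()
```

```text
held n 36639 x [-13.5 103.6] topz@0 -48.4 slope xy [0.015 0.005]
shift now-axes [-0.0135  0.0009  0.1512] wz 0.004 tilt 0.06 pos [0.5353 0.0601 0.1612] yaw 3.0769 t 44.55 F [ 0.1  0.4 -1.2] g 0.621 63.2 j6 -0.07
rack TCP [-0.0284 -0.001   0.1612] F rack 0.1 0.4 -1.2 t 44.55 g 0.621
```

jog_arm(increments=[[[0,0,0.004],[-0.0135,0.0009,0.03],0],[[0,0,0],[0,0,0.035],0],[[0,0,0],[0,0,0.035],0],[[0,0,0],[0,0,0.025],0],[[0,0,0],[0,0,0.015],0],[[0,0,0],[0,0,0.011],0],[[0,0,0],[0,0,0],0],[[0,0,0],[0,0,0],0]])

```text
t: 45.35
tool_pos: [0.5499, 0.0599, 0.012]
orientation: [0.001, 0.036, 0.999, -0.0]
wrist_force: [0.4, -0.2, -0.2]
grip_width: 0.62
finger_force: 63.2
```

jog_arm(increments=[[[0,0,0],[-0.008,0,0],0],[[0,0,0],[-0.008,0,0],0],[[0,0,0],[-0.008,0,0],0],[[0,0,0],[-0.008,0,0],0],[[0,0,0],[-0.006,0,0],0],[[0,0,0],[0,0,0],0]])

```text
t: 45.95
tool_pos: [0.5876, 0.0571, 0.0105]
orientation: [-0.0, 0.036, 0.999, 0.0]
wrist_force: [-0.6, -0.9, -2.7]
grip_width: 0.62
finger_force: 63.1
```

Run:
```python
from h import *
held(); here()
cv2.imwrite('pics/p.png',np.hstack([cv2.resize(cv2.imread('pics/held.png'),(400,300)),cv2.resize(shot('scene')[0][200:320,220:380],(400,300))[:,:,::-1]]))
```

```text
held n 39362 x [-55.4 103.5] topz@0 -45.0 slope xy [-0.052  0.009]
rack TCP [ 0.0237 -0.0004  0.0105] F rack -0.0 -0.3 -1.9 t 46.0 g 0.62
```

View pics/p.png

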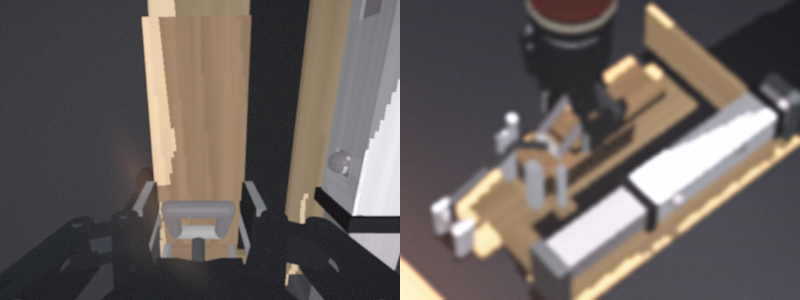

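The wrist view shows the lip riding on the piece between the fingers. I'll release, step back 63 mm, regrip behind centre and look.

jog_arm(increments=[[[0,0,0],[0,0,0.001],70],[[0,0,0],[0,0,0],100],[[0,0,0],[0,0,0],100],[[0,0,0],[0,0,0],100],[[0,0,0],[0,0,0],100],[[0,0,0],[0,0,-0.025],100],[[0,0,0],[0,0,-0.035],100],[[0,0,0],[0.021,0,0],100],[[0,0,0],[0.021,0,0],100],[[0,0,0],[0.021,0,0],100],[[0,0,0],[0,0,0],100],[[0,0,0],[0,0,0],100]])

```text
t: 47.25
tool_pos: [0.5246, 0.0617, 0.0702]
orientation: [0.001, 0.036, 0.999, -0.0]
wrist_force: [-0.0, -0.4, 0.4]
grip_width: 1.0
finger_force: 0.0
```

Run:
```python
from h import *
a,d,T,P=shot('wrist','q.png'); pile(P,a); here(); go(*wld(-.041,0),.003,np.pi+TH)
```

```text
pile n 14330 x rear [-0.0834 -0.0821 -0.0754] y [-0.0262  0.0278] z [0.0518 0.0559 0.057 ]
rack TCP [-0.0388 -0.0001  0.0702] F rack 0.1 0.4 0.8 t 47.3 g 1.0
shift now-axes [0.0022 0.0001 0.0672] wz -0.004 tilt 0.06 pos [0.5249 0.0617 0.0702] yaw 3.0689 t 47.3 F [0.1 0.4 0.8] g 1.0 0.0 j6 -0.06
```

jog_arm(increments=[[[0,0,-0.004],[0.002,0,0.02],100],[[0,0,0],[0,0,0.02],100],[[0,0,0],[0,0,0.017],100],[[0,0,0],[0,0,0.01],100],[[0,0,0],[0,0,0],100],[[0,0,0],[0,0,0],75],[[0,0,0],[0,0,0],72],[[0,0,0],[0,0,0],72],[[0,0,0],[0,0,-0.001],72],[[0,0,0],[0,0,0],50],[[0,0,0],[0,0,0],0],[[0,0,0],[0,0,0],0]])

```text
t: 48.5
tool_pos: [0.5227, 0.0619, 0.0051]
orientation: [0.001, 0.034, 0.999, -0.0]
wrist_force: [-3.4, 0.0, 9.0]
grip_width: 0.633
finger_force: 62.9
```

jog_arm(increments=[[[0,0,0],[0,0,0],0],[[0,0,0],[0,0,0],0]])

```text
t: 48.7
tool_pos: [0.5227, 0.0619, 0.0051]
orientation: [0.001, 0.034, 0.999, -0.0]
wrist_force: [-3.0, -0.5, 8.2]
grip_width: 0.63
finger_force: 62.9
```

Run:
```python
from h import *
held(); here()
```

```text
held n 23061 x [-42.3  89.3] topz@0 -50.7 slope xy [0.034 0.004]
rack TCP [-0.041  -0.0001  0.0051] F rack -3.2 0.5 8.8 t 48.75 g 0.633
```

jog_arm(increments=[[[0,0,0],[0,0,-0.001],0],[[0,0,0],[-0.01,0,-0.001],0],[[0,0,0],[-0.01,0,0],0],[[0,0,0],[-0.01,0,0],0],[[0,0,0],[-0.008,0,0],0],[[0,0,0],[-0.004,0,0],0],[[0,0,0],[-0.001,0,0],0],[[0,0,0],[0,0,0],0]])

```text
t: 49.55
tool_pos: [0.5652, 0.059, 0.0058]
orientation: [0.0, 0.034, 0.999, 0.0]
wrist_force: [0.4, -0.0, -2.1]
grip_width: 0.631
finger_force: 63.3
```

Run:
```python
from h import *
here()
```

```text
rack TCP [ 0.0015 -0.0001  0.0058] F rack 0.4 0.0 -2.1 t 49.55 g 0.631
```

jog_arm(increments=[[[0,0,0],[-0.001,0,0],0],[[0,0,0],[-0.001,0,0],0],[[0,0,0],[-0.001,0,0],0],[[0,0,0],[-0.001,0,0],0],[[0,0,0],[0,0,0],0]])

```text
t: 50.05
tool_pos: [0.5692, 0.0587, 0.0059]
orientation: [-0.0, 0.034, 0.999, 0.0]
wrist_force: [-0.2, 0.2, -1.7]
grip_width: 0.637
finger_force: 63.3
```

Run:
```python
from h import *
here()
```

```text
rack TCP [ 0.0055 -0.      0.0059] F rack -0.2 0.2 -1.7 t 50.05 g 0.637
```

jog_arm(increments=[[[0,0,0],[-0.001,0,0],0],[[0,0,0],[-0.001,0,0],0],[[0,0,0],[0,0,0],0]])

```text
t: 50.35
tool_pos: [0.5691, 0.0589, 0.0052]
orientation: [-0.002, 0.034, 0.999, 0.0]
wrist_force: [-9.9, 0.8, 0.9]
grip_width: 0.631
finger_force: 63.6
```

Run:
```python
from h import *
here()
```

```text
rack TCP [0.0055 0.0001 0.0052] F rack -9.9 0.1 0.9 t 50.35 g 0.631
```

Contact with the back stop. I'll release, lift, and check the pile and the whole table.

jog_arm(increments=[[[0,0,0],[0,0,0],70],[[0,0,0],[0,0,0],100],[[0,0,0],[0,0,0],100],[[0,0,0],[0,0,0],100],[[0,0,0],[0,0,0],100],[[0,0,0],[0,0,-0.03],100],[[0,0,0],[0,0,-0.04],100],[[0,0,0],[0,0,-0.04],100],[[0,0,0],[0.02,0,-0.04],100],[[0,0,0],[0.02,0,-0.03],100],[[0,0,0],[0.02,0,0],100],[[0,0,0],[0,0,0],100]])

```text
t: 51.55
tool_pos: [0.5108, 0.0629, 0.1875]
orientation: [0.001, 0.034, 0.999, -0.0]
wrist_force: [1.2, 0.1, -0.0]
grip_width: 1.005
finger_force: 0.0
```

Run:
```python
from h import *
a,d,T,P=shot('wrist','r.png'); pile(P,a); gatechk(P)
b,d2,T2,P2=shot('top'); c=shot('scene')[0]
pieces(P2,b,.005,.02)
for n in ('top','scene'):
    print(n,[(np.round(r['at']).tolist(),round(r['score'],2)) for r in recognise(n,'piece1_c')])
# the rack-side view of stacked rear edges + top view
cv2.imwrite('pics/s.png',np.hstack([cv2.resize(b,(400,300)),cv2.resize(c,(400,300))])[:,:,::-1])
go(*wld(-.09,.11),.06,np.pi+TH)
```

```text
pile n 4287 x rear [-0.0373 -0.0371 -0.0366] y [-0.0259  0.0282] z [0.0402 0.0559 0.0571]
pin 1 4 [-0.0001  0.027   0.0582] 0.0273
pin -1 86 [-0.0009 -0.0246  0.0588] 0.0279
board x [-0.1378 -0.0333 -0.002 ]
piece pix [247. 228.] 579 at [488.1  51.6] dim [51.3 97.9] yaw 3.0908 z 0.0082
top []
scene [([290.0, 268.0], 0.57)]
shift now-axes [0.0376 0.1101 0.1251] wz -0.0001 tilt 0.07 pos [0.5115 0.0626 0.185 ] yaw 3.0728 t 51.8 F [ 0.1 -0.2  1. ] g 1.0 0.0 j6 -0.06
```

View pics/s.png

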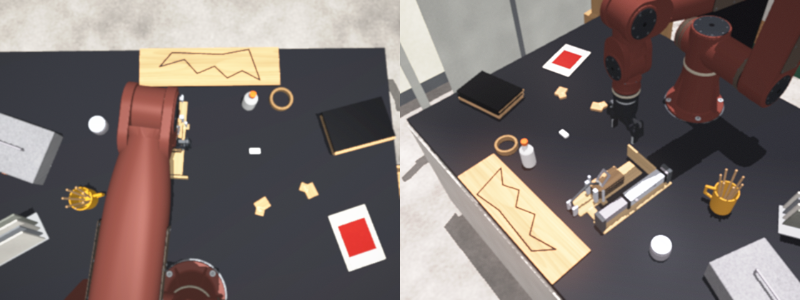

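All four pieces are racked, the pile's rear edges are at x=-37, and no large piece is left on the table. Now to shut the gate.

jog_arm(increments=[[[0,0,0],[-0.0174,0.0367,0],100],[[0,0,0],[-0.0174,0.0367,0],100],[[0,0,0],[-0.0174,0.0367,0],100],[[0,0,0],[0,0,0],100],[[0,0,0],[0,0,0.04],100],[[0,0,0],[0,0,0.04],100],[[0,0,0],[0,0,0.03],100],[[0,0,0],[0,0,0],100]])

```text
t: 52.6
tool_pos: [0.5674, 0.1683, 0.0704]
orientation: [-0.004, 0.034, 0.999, -0.0]
wrist_force: [-0.7, 0.3, 0.2]
grip_width: 0.996
finger_force: 0.0
```

Run:
```python
from h import *
gatechk(shot('wrist')[3]); go(*PIN,-.010,np.pi+TH); here()
```

```text
pin 1 144 [-0.0006  0.0242  0.0596] 0.0276
pin -1 146 [-0.001  -0.0239  0.0594] 0.0277
board x [-0.1304 -0.0261 -0.0017]
shift now-axes [-0.0024  0.0006  0.0837] wz -0.0002 tilt 0.27 pos [0.5691 0.1685 0.0737] yaw 3.0727 t 52.65 F [ 0.4 -0.2  0.4] g 1.0 0.0 j6 0.14
rack TCP [-0.002   0.1095  0.0737] F rack 0.4 -0.1 0.4 t 52.65 g 1.0
```

jog_arm(increments=[[[0,0,0],[0,0,0],100],[[0,0,0],[-0.001,0.0005,0.025],100],[[0,0,0],[0,0,0.025],100],[[0,0,0],[0,0,0.02],100],[[0,0,0],[0,0,0.013],100],[[0,0,0],[0,0,0],100],[[0,0,0],[0,0,0],100]])

```text
t: 53.35
tool_pos: [0.573, 0.1694, -0.0055]
orientation: [0.001, 0.034, 0.999, 0.0]
wrist_force: [0.6, 0.2, 0.8]
grip_width: 1.001
finger_force: 0.0
```

jog_arm(increments=[[[0,0,0],[0,0,0],60],[[0,0,0],[0,0,0],20],[[0,0,0],[0,0,0],0],[[0,0,0],[0,0,0],0],[[0,0,0],[0,0,0],0],[[0,0,0],[0,0,0],0],[[0,0,0],[0,0,0],0],[[0,0,0],[0,0,0],0]])

```text
t: 54.15
tool_pos: [0.5732, 0.1677, -0.0052]
orientation: [0.001, 0.035, 0.999, -0.001]
wrist_force: [-3.5, -9.2, 10.4]
grip_width: 0.465
finger_force: 60.4
```

Run:
```python
from h import *
here()
```

```text
rack TCP [ 0.0021  0.1089 -0.0052] F rack -2.9 -9.5 10.4 t 54.15 g 0.465
```

jog_arm(increments=[[[0,0,0],[-0.01,0,0],0],[[0,0,0],[-0.01,0,0],0],[[0,0,0],[-0.01,0,0],0],[[0,0,0],[-0.01,0,0],0],[[0,0,0],[-0.01,0,0],0],[[0,0,0],[-0.01,0,0],0],[[0,0,0],[-0.01,0,0],0],[[0,0,0],[-0.01,0,0],0],[[0,0,0],[-0.01,0,0],0],[[0,0,0],[0,0,0],0]])

```text
t: 55.15
tool_pos: [0.6636, 0.1609, -0.0052]
orientation: [0.001, 0.035, 0.999, -0.001]
wrist_force: [-0.9, -9.8, 9.4]
grip_width: 0.46
finger_force: 59.7
```

Run:
```python
from h import *
here(); gatechk(shot('wrist')[3])
```

```text
rack TCP [ 0.0927  0.1084 -0.0052] F rack -0.2 -9.8 9.4 t 55.15 g 0.46
pin 1 432 [0.0017 0.0245 0.0599] 0.0279
pin -1 420 [ 0.0015 -0.0243  0.0599] 0.0278
board x [-0.0149 -0.0074 -0.0004]
```

Both pins have snapped out. I'll release, rise clear and do a last check.

jog_arm(increments=[[[0,0,0],[0,0,0],100],[[0,0,0],[0,0,0],100],[[0,0,0],[0,0,0],100],[[0,0,0],[0,0,0],100],[[0,0,0],[0,0,0],100],[[0,0,0],[0,0,-0.03],100],[[0,0,0],[0,0,-0.04],100],[[0,0,0],[0.01,0,-0.04],100],[[0,0,0],[0.03,0,-0.04],100],[[0,0,0],[0.03,0,-0.04],100],[[0,0,0],[0.03,0,0],100],[[0,0,0],[0,0,0],100]])

```text
t: 56.4
tool_pos: [0.5599, 0.1709, 0.1848]
orientation: [0.001, 0.034, 0.999, 0.0]
wrist_force: [0.8, -0.5, -0.3]
grip_width: 1.0
finger_force: 0.0
```

Run:
```python
from h import *
a,d,T,P=shot('wrist','t.png'); gatechk(P); pile(P,a); here()
```

```text
pin 1 63 [-0.0002  0.0243  0.0593] 0.0276
pin -1 65 [-0.0005 -0.0241  0.0595] 0.0277
board x [-0.0476 -0.0321 -0.0021]
pile n 6492 x rear [-0.0478 -0.0476 -0.0473] y [-0.0374  0.037 ] z [0.0354 0.0559 0.0729]
rack TCP [-0.0101  0.1109  0.1838] F rack -0.1 0.4 0.5 t 56.45 g 0.997
```

View pics/t.png

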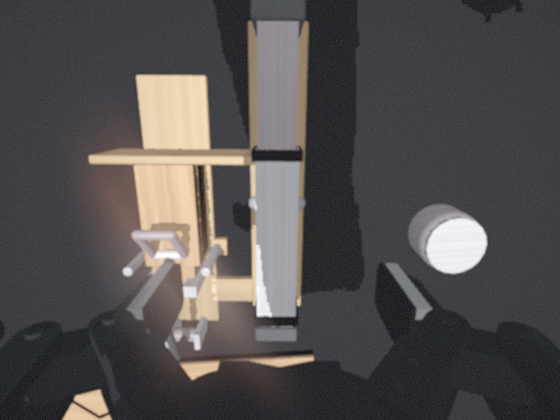

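The gate is shut with the board at row 157 and its outer face at x≈-48. Both pins are out at (252,203) and (302,203), and the pile sits under the presser at (165,240). I'm handing the job in.

```bash
python3 -c "
from plant import *
print(close_job())"
```

```text
the job is handed in; nothing more can be done
None
```

The job is handed in at about 56 s of robot time, no verdict shown: by the last camera checks all four large pieces are stacked home in the rack, the gate is shut with both pins out, and I saw none of the other things moved (I had to allow for fingertips about 39 mm short of the stated TCP, and one early grasp slipped over a piece and was redone).

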